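# Nest the gem-sorting trays and put the dust hood on

### The job

Put the sorting trays away for the night. Unhook the blue dust hood from the dock and stand it upright on the bench beside it; nest all the spouted trays that are out, in any order, in one stack on the dock, each turned so that its outline matches the socket or tray below and it drops fully home; then put the hood back over them: holding it tilted, hook its yellow lip under the yellow ledge and swing it down flat on the base. Leave the jar, the steel block and the hammer alone.

Things in the scene. Friction and masses are not known exactly. Their poses are not given: they have to be found in the camera images.
- tray_red: Loose red sorting tray, 140 g, 120 x 62 x 28 mm high; may be absent. Origin: centre of the underside; +x to the spout. Parallel sides from x = -60 to 18 mm, then narrowing to a blunt 24 mm wide spout end at x = 60. z 12 to 28: upright 3 mm rim band, to grasp across the 62 mm width. Below it a tapered foot, 5 mm (top) to 11 mm (bottom) inside the rim outline. Starts upright, any yaw.
- tray_green: Loose green sorting tray, 140 g, 120 x 62 x 28 mm high; may be absent. Origin: centre of the underside; +x to the spout. Parallel sides from x = -60 to 18 mm, then narrowing to a blunt 24 mm wide spout end at x = 60. z 12 to 28: upright 3 mm rim band, to grasp across the 62 mm width. Below it a tapered foot, 5 mm (top) to 11 mm (bottom) inside the rim outline. Starts upright, any yaw.
- tray_yellow: Loose yellow sorting tray, 140 g, 120 x 62 x 28 mm high; may be absent. Origin: centre of the underside; +x to the spout. Parallel sides from x = -60 to 18 mm, then narrowing to a blunt 24 mm wide spout end at x = 60. z 12 to 28: upright 3 mm rim band, to grasp across the 62 mm width. Below it a tapered foot, 5 mm (top) to 11 mm (bottom) inside the rim outline. Starts upright, any yaw.
- tray_white: Loose white sorting tray, 140 g, 120 x 62 x 28 mm high; may be absent. Origin: centre of the underside; +x to the spout. Parallel sides from x = -60 to 18 mm, then narrowing to a blunt 24 mm wide spout end at x = 60. z 12 to 28: upright 3 mm rim band, to grasp across the 62 mm width. Below it a tapered foot, 5 mm (top) to 11 mm (bottom) inside the rim outline. Starts upright, any yaw.
- tray_red_nose (a point): Middle of the red tray's spout rim: tray (60, 0, 28) mm. A foot enters the rim band of the tray or socket below (2 mm play all round) only when the outlines match, spout over spout; the shoulder at z = 12 then rests on the rim below, so nested trays sit 16 mm apart.
- tray_green_nose (a point): Middle of the green tray's spout rim: tray (60, 0, 28) mm. A foot enters the rim band of the tray or socket below (2 mm play all round) only when the outlines match, spout over spout; the shoulder at z = 12 then rests on the rim below, so nested trays sit 16 mm apart.
- tray_yellow_nose (a point): Middle of the yellow tray's spout rim: tray (60, 0, 28) mm. A foot enters the rim band of the tray or socket below (2 mm play all round) only when the outlines match, spout over spout; the shoulder at z = 12 then rests on the rim below, so nested trays sit 16 mm apart.
- tray_white_nose (a point): Middle of the white tray's spout rim: tray (60, 0, 28) mm. A foot enters the rim band of the tray or socket below (2 mm play all round) only when the outlines match, spout over spout; the shoulder at z = 12 then rests on the rim below, so nested trays sit 16 mm apart.
- dock: Fixed storage dock: black board 10 mm thick (x -108 to 88, y -100 to 100 mm). Origin: on the bench surface under the centre of a brass socket ring of the trays' outline, rim at z = 26 mm, spout along dock +y. Nested trays' origins lie on the dock's z axis: the first at z = 14 mm, each next 16 mm higher. Its -x side, with a yellow ledge, faces the robot (yaw up to 0.35 rad).
- ledge_edge (a point): Middle of the ledge's open lower edge, dock (-70, 0, 24) mm. Yellow ledge: x -96 to -70, y -65 to 65, z 24 to 30 mm. The slot under it, 14 mm high, opens to dock +x and ends at a riser at x = -84.
- kerb (a point): Middle of the top inner edge of the dock's steel kerb, dock (65.5, 0, 22) mm: it stands 12 mm above the board and keeps the seated hood from sliding out; it also bars sliding the hood in level.
- hood: Loose blue dust hood, box open below, 124 x 156 x 94 mm (x, y, z), 3 mm walls, 350 g. Origin: centre of its underside; z up. Home: origin at dock (0, 0, 10) mm, axes parallel to the dock's, lip under the ledge, bottom edge flat on the board between ledge and kerb. Starts at home on the empty dock.
- hood_lip (a point): Tip of the hood's yellow lip, hood (-80, 0, 2) mm: 4 mm thick, 100 mm wide, out 18 mm from the -x wall, level with the bottom edge. To fit: lower the hood over the stack, +x side raised about 0.25 rad, 16 mm towards dock +x of home, -x bottom edge at z = 18 mm; push the lip under the ledge; swing the +x side down. Unhook in reverse.
- hood_handle (a point): Top centre of the hood's black grip bar, hood (0, 0, 126) mm. Bar: 16 mm thick (x), 64 mm long (y), z 94 to 126 mm. The bench on the robot's right around (0.40, -0.37) m starts clear, with room to stand the hood there.
- jar: Bystander: jar of compound with a red cap, 64 mm across, 85 mm high; origin under its centre. Leave it alone.
- bench_block: Bystander: steel bench block 75 x 75 x 25 mm; origin under its centre. Leave it alone.
- hammer: Bystander: hammer lying on the bench. Leave it alone.

How it is judged (in metres and radians):
On the way, in this order (a step that is already met when the one before it is completed fails the run):
1. the hood stands upright on the bench, off the dock (horizontal distance between hood and dock above 0.15 m and height (world z) of hood between -0.003 and 0.006 m and angle between hood's own z axis and vertical below 0.05 rad), for 0.1 s.
2. all the trays that are out are nested in one stack on the dock (horizontal distance between each of tray_red, tray_green, tray_yellow, tray_white and dock below 0.012 m and angle between the x axis of each of tray_red, tray_green, tray_yellow, tray_white and the y axis of dock, either way round below 0.2 rad and y of each of tray_red_nose, tray_green_nose, tray_yellow_nose, tray_white_nose in the frame of dock above 0.03 m and angle between each of tray_red, tray_green, tray_yellow, tray_white's own z axis and vertical below 0.05 rad and (z of tray_red in the frame of dock between 0.0115 and 0.0165 m or z of tray_red in the frame of dock between 0.0275 and 0.0325 m or z of tray_red in the frame of dock between 0.0435 and 0.0485 m or z of tray_red in the frame of dock between 0.0595 and 0.0645 m) and (z of tray_green in the frame of dock between 0.0115 and 0.0165 m or z of tray_green in the frame of dock between 0.0275 and 0.0325 m or z of tray_green in the frame of dock between 0.0435 and 0.0485 m or z of tray_green in the frame of dock between 0.0595 and 0.0645 m) and (z of tray_yellow in the frame of dock between 0.0115 and 0.0165 m or z of tray_yellow in the frame of dock between 0.0275 and 0.0325 m or z of tray_yellow in the frame of dock between 0.0435 and 0.0485 m or z of tray_yellow in the frame of dock between 0.0595 and 0.0645 m) and (z of tray_white in the frame of dock between 0.0115 and 0.0165 m or z of tray_white in the frame of dock between 0.0275 and 0.0325 m or z of tray_white in the frame of dock between 0.0435 and 0.0485 m or z of tray_white in the frame of dock between 0.0595 and 0.0645 m)), for 0.2 s.
3. the hood, tilted, has its lip under the ledge (x of hood_lip in the frame of dock below -0.073 m and z of hood_lip in the frame of dock between 0.009 and 0.024 m and y of hood_lip in the frame of dock between -0.025 and 0.025 m and angle between hood's own z axis and vertical between 0.05 and 0.7 rad), for 0.1 s.
At the end, for the whole second after the job is handed in: Each tray nested on the dock: within 12 mm and 0.2 rad of its axis and spout direction, tilt < 0.05 rad, height within 2.5 mm of a nested level. Hood within 8 mm (x), 14 mm (y), 0.12 rad of home, tilt < 0.03 rad, origin 7 to 12.5 mm up, lip 2 mm or more under the ledge. All at rest (all of step 2 and x of hood in the frame of dock between -0.008 and 0.008 m and y of hood in the frame of dock between -0.014 and 0.014 m and z of hood in the frame of dock between 0.007 and 0.0125 m and angle between hood's own z axis and vertical below 0.03 rad and angle between the x axis of hood and the x axis of dock, either way round below 0.12 rad and x of hood_lip in the frame of dock below -0.072 m and linear speed of each of tray_red, tray_green, tray_yellow, tray_white, hood below 0.03 m/s); the robot touches nothing.
It fails at once if the jar is knocked over or shifted more than 4 cm (distance of jar from where it was at the start of the episode above 0.04 m or angle between jar's own z axis and vertical above 0.5 rad).
It fails at once if the bench block is knocked over or shifted more than 4 cm (distance of bench_block from where it was at the start of the episode above 0.04 m).
It fails at once if the hammer is knocked over or shifted more than 4 cm (distance of hammer from where it was at the start of the episode above 0.04 m).
Of tray_red, tray_green, tray_yellow, tray_white only 3 to 4 are there at a start; the rules pass over those that are not, and their reading is None.
At some moment in a run one of tray_red, tray_green, tray_yellow, tray_white, hood may be knocked a few centimetres aside while the robot is not near it.
Once in a run the grip may slacken for a moment while it holds something.
It also fails if it takes over 210 s, if anything falls off the work surface, if the arm or the gripper's body presses on something with over 40 N, if the wrist force passes 120 N, or if a joint passes its speed limit or range.

### The arm

A 7-joint arm with a two-finger parallel gripper is mounted at the origin on the work surface. World frame = base frame: x ahead of the robot, y to its left, z up, the work surface at z = 0. Lengths are in mm, angles in degrees, forces in N, time in s.
With the tool pointing down it reaches from about 400 to 875 mm from the base axis. Payload 4.4 kg.
Tool frame: the origin (TCP) lies at the very end of the fingers, on their centre line; the grasp point (between the pads) lies 19 mm behind it; z points along the fingers, y is the line along which they close (so a half turn about z gives the same grasp; the last joint's range is limited). The gripper opens to 85 mm and grips with 20 to 120 N. Pads are 22 mm wide; open, the fingers measure 114 mm over their backs; the gripper's body (76 mm by 85 mm) begins 54 mm behind the grasp point. The pads swing forward as they close: fully open they stand 13 mm farther back than shut.
Start: joints at [-73.671, 36.005, 2.206, 86.941, -1.547, 57.084, -1.146], TCP at [223.348, 610.438, 193.913] pointing down, gripper open.
Joint ranges: [-175.42, 175.42], [-21.48, 121.26], [-71.46, 75.88], [10.55, 141.38], [-63.04, 243.04], [13.31, 113.54], [-168.57, 168.57]. Speed limits (degrees/s): [147.25, 147.25, 180, 180, 180, 180, 180].

### API

Orientations are given as a 3x3 rotation matrix whose columns are the frame's x, y, z axes.
In Python, from workcell import monitor, optics, workorder gives the robot as it stands.
- The arm moves only by the tool step_arm, never from a script. Its argument "moves" is a list of rows, each a list of 3 entries, a list of its own where there are three numbers: the turn, a rotation vector about the tool's x, y, z in degrees, then the shift along the tool's x, y, z in m, then the opening, from -1 (shut) to 1 (fully open). In form: [[[wx, wy, wz], [dx, dy, dz], grip], ...]. A call has 1 to 20 rows; each row is the pose to reach, as a shift and turn from the pose commanded when the call began, along the tool's axes at that moment; what a row does not reach only later rows make up. A row lasts 1/8 s, in which the tool goes at most 62.5 mm and 10.7 degrees, less where a joint would pass 70% of its speed; a pose out of reach is approached as far as the arm can. A call with a gripper value outside its range is refused whole. The fingers move at their own pace and stop on an object; the grip force is fixed at half the most. Time passes only in rows, so rows that repeat a pose let the fingers close. It gives the time, the measured TCP pose, the force, the opening and the grip force at its end, in the units of the state.
- monitor.sense(): the state, without advancing time (a new reading comes with each control period).
- optics.snapshot(name): name is "scene" or "top"; returns (picture, depth): 420x560x3 uint8, red, green, blue; 420x560 float32, mm along the optical axis (not along the pixel's ray), 0 where there is no reading.
- optics.camera_info(name): a dict with "fx", "fy", "cx", "cy" (pixels), "k1" (the pictures are not rectified: a ray, as slopes to the right and down, at radius r is drawn at 1 + k1 r^2 times it, then the intrinsics apply), "rvec" (rotation vector, rad) and "tvec" (3), from world to camera coordinates, as OpenCV has them. Camera axes: x right, y down, z forward; pixel columns grow to the right and rows downward; lengths in mm; the calibration is good to about 2 mm. A picture is of the moment at which its call begins. camera_info takes no time and is no camera call.
- workorder.close_job(): hands the job in; it is judged then, once.
The state is a dict: "clock": time; "joints": joint angles; "joint_vel": joint speeds; "tau": joint torques, N m; "position": TCP position; "eef_rot": TCP orientation; "wrist_force": force on the tool from outside, world axes, zero at the start; "ft_torque": the same for the moment, N m; "width": finger opening in mm; "grasp_force": force on a finger pad.
Only numpy, scipy, OpenCV 4.12 (cv2) and the standard library are available. Lean on these libraries where they do the work, as an engineer would, in place of code of your own. Each camera call takes 0.05 s, during which the arm holds its last target. There are 200 camera calls.

## Working session

There is one attempt and no reset: what is moved stays moved. The work goes in short steps, Python scripts to look and compute and a tool call to move; the robot and the scene stay as the last step left them, time stands still between calls to the robot, and variables do not carry over. Pictures are saved under pics/ and viewed, at most 14 in all, crops included, and the job is handed in when it is done.

Besides the shell and the picture viewer there is one more tool, called as name([rows], argument=value, ...), one row to a line, values as JSON. step_arm: Moves the arm, as the interface text tells. Its arguments: {"type":"object","properties":{"moves":{"type":"array","items":{"type":"array"}}},"required":["moves"]}

```bash
mkdir -p pics; ls
cat > h.py <<'E'
import numpy as np, cv2
from workcell import monitor, optics, workorder
def cam(n):
    c=optics.camera_info(n); R=cv2.Rodrigues(np.array(c['rvec'],float))[0]; return c,R,np.array(c['tvec'],float).ravel()
def shot(n,f=None):
    p,d=optics.snapshot(n)
    if f: cv2.imwrite('pics/'+f,p[:,:,::-1])
    return p,d
def slopes(n,uv):
    c,R,t=cam(n); uv=np.atleast_2d(np.array(uv,float))
    q=np.c_[(uv[:,0]-c['cx'])/c['fx'],(uv[:,1]-c['cy'])/c['fy']]; s=q.copy()
    for _ in range(20): s=q/(1+c['k1']*(s**2).sum(1,keepdims=True))
    return s
def ray(n,uv,z):
    c,R,t=cam(n); s=slopes(n,uv); d=np.c_[s,np.ones(len(s))]@R; o=-R.T@t
    return o+d*((z-o[2])/d[:,2:3])
def cloud(n,D):
    c,R,t=cam(n); v,u=np.mgrid[0:D.shape[0],0:D.shape[1]]
    s=slopes(n,np.c_[u.ravel(),v.ravel()]); d=D.reshape(-1,1)
    P=(np.c_[s,np.ones(len(s))]*d-t)@R; P[d[:,0]==0]=np.nan
    return P.reshape(D.shape+(3,))
E
python3 - <<'E'
from h import *
for n in('scene','top'):
    p,d=shot(n,n+'0.png'); c,R,t=cam(n); print(n,c,-R.T@t)
    np.save(n+'d.npy',d)
s=monitor.sense(); print(s)
E
```

```text
pics
scene {'fx': 419.71245122155534, 'fy': 419.71245122155534, 'cx': 289.24463935147446, 'cy': 206.3763395430219, 'k1': -0.000994377060860067, 'rvec': array([ 0.81812533,  2.66367649, -0.92529813]), 'tvec': array([ 463.58860577, -175.96042379, 1358.38703159])} [946.83565019 543.94710385 948.00611469]
top {'fx': 395.5181340711627, 'fy': 395.5181340711627, 'cx': 278.89232356248965, 'cy': 206.08050419823795, 'k1': -0.10681397450458303, 'rvec': array([ 2.15210981, -2.09812133,  0.211755  ]), 'tvec': array([-51.8100846 , 578.94839508, 956.74589661])} [ 388.523027    -31.09551997 1049.43373581]
{'clock': 0.1, 'joints': array([-73.67378905,  36.05374668,   2.20071366,  86.98989334,
        -1.54832062,  57.08371957,  -1.1455338 ]), 'joint_vel': array([-0.07211279, -0.06197124, -0.0588274 , -0.11937061, -0.00747791,
        0.0178102 ,  0.08378553]), 'tau': array([ 3.67660483e-03, -5.64539981e+01,  1.23068266e+00, -1.93974978e+01,
        1.13075131e-02,  5.36323365e-03, -1.42092298e-05]), 'position': array([223.07052539, 609.86350818, 193.08107693]), 'eef_rot': array([[-9.39124337e-01,  3.43576934e-01, -6.07904309e-04],
       [ 3.43577471e-01,  9.39122983e-01, -1.59482314e-03],
       [ 2.29524632e-05, -1.70659945e-03, -9.99998543e-01]]), 'wrist_force': array([-0.32718051,  0.22289048, -0.59109065]), 'ft_torque': array([ 0.08467293, -0.06716112,  0.02613156]), 'grasp_force': 0.0, 'width': 85.414196704273}
```

View pics/scene0.png

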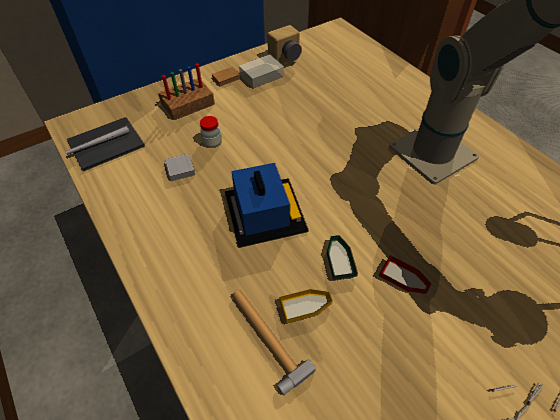

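View pics/top0.png

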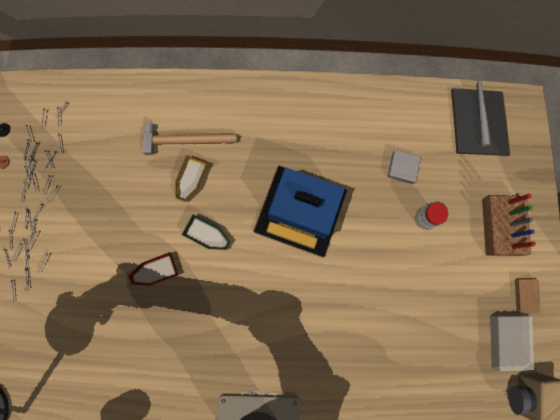

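The scene view shows the blue hood on the dock (around 262,200), with green, yellow and red trays (340,258; 305,305; 403,274) and no white one. The top view shows hood 305,203, yellow ledge 291,235, trays at 192,178, 207,233 and 153,270, hammer 190,138, jar 432,215 and block 404,166.

```bash
cat >> h.py <<'E'
RANGES={'red':[(0,110,40),(8,255,255),(172,110,40),(180,255,255)],'green':[(65,60,15),(100,255,140)],'yellow':[(17,120,50),(32,255,255)],'blue':[(105,120,40),(125,255,255)]}
def mask(p,col):
    h=cv2.cvtColor(p,cv2.COLOR_RGB2HSV); r=RANGES[col]; m=np.zeros(h.shape[:2],np.uint8)
    for a,b in zip(r[::2],r[1::2]): m|=cv2.inRange(h,a,b)
    return m
E
python3 - <<'E'
from h import *
p=cv2.imread('pics/top0.png')[:,:,::-1].copy(); P=cloud('top',np.load('topd.npy'))
h=cv2.cvtColor(p,cv2.COLOR_RGB2HSV)
for c,(u,v) in dict(y=(192,178),g=(207,233),r=(153,270)).items():
    w=h[v-25:v+25,u-28:u+28].reshape(-1,3); 
    print(c,[tuple(h[v,x]) for x in range(u-26,u+27,2)][:14])
print('bench',h[100,300],h[300,100],'ledge',h[235,291])
for col in RANGES:
    m=mask(p,col); n,l,st,ce=cv2.connectedComponentsWithStats(m)
    for i in range(1,n):
        if st[i,4]>25: print(col,st[i],ce[i].round(),np.nanmedian(P[l==i],0).round())
E
```

```text
y [(np.uint8(17), np.uint8(102), np.uint8(175)), (np.uint8(17), np.uint8(101), np.uint8(177)), (np.uint8(18), np.uint8(100), np.uint8(165)), (np.uint8(17), np.uint8(102), np.uint8(157)), (np.uint8(17), np.uint8(102), np.uint8(155)), (np.uint8(18), np.uint8(129), np.uint8(117)), (np.uint8(19), np.uint8(179), np.uint8(84)), (np.uint8(19), np.uint8(141), np.uint8(98)), (np.uint8(18), np.uint8(41), np.uint8(175)), (np.uint8(18), np.uint8(40), np.uint8(183)), (np.uint8(18), np.uint8(39), np.uint8(183)), (np.uint8(17), np.uint8(39), np.uint8(183)), (np.uint8(17), np.uint8(39), np.uint8(182)), (np.uint8(18), np.uint8(39), np.uint8(184))]
g [(np.uint8(18), np.uint8(100), np.uint8(143)), (np.uint8(47), np.uint8(60), np.uint8(38)), (np.uint8(70), np.uint8(102), np.uint8(30)), (np.uint8(21), np.uint8(37), np.uint8(144)), (np.uint8(19), np.uint8(39), np.uint8(175)), (np.uint8(17), np.uint8(41), np.uint8(186)), (np.uint8(17), np.uint8(40), np.uint8(190)), (np.uint8(18), np.uint8(40), np.uint8(187)), (np.uint8(18), np.uint8(39), np.uint8(188)), (np.uint8(17), np.uint8(41), np.uint8(187)), (np.uint
[... 729 characters left out ...]
8(35), np.uint8(73)), (np.uint8(16), np.uint8(42), np.uint8(134))]
bench [ 17 101 182] [ 17 107  76] ledge [ 19 173 187]
red [  0 157   8  11  33] [  2. 161.] [704. 770.   5.]
red [508 193  24  12 109] [519. 199.] [ 606. -655.  101.]
red [425 202  24  23 408] [437. 213.] [ 567. -437.   84.]
red [511 242  25   8 110] [523. 245.] [ 488. -655.  100.]
red [129 253  49  33 288] [152. 271.] [401. 288.  18.]
green [184 216  25  20  54] [193. 223.] [539. 193.  18.]
yellow [175 155  34  47 400] [189. 176.] [666. 216.  21.]
yellow [266 221  52  28 652] [292. 234.] [513. -73.  29.]
blue [ 268  168   77   71 3265] [306. 203.] [ 577. -102.  103.]
blue [512 230  22   7  65] [522. 233.] [ 517. -654.  104.]
```

```bash
cat >> h.py <<'E'
def rect(xy):
    (c,s,a)=cv2.minAreaRect(xy.astype(np.float32).reshape(-1,1,2))
    if s[0]<s[1]: s=s[::-1]; a+=90
    return np.array(c),s,(a+90)%180-90
def traypose(p,P,col,z0=28,tol=6,box=None):
    """pose of tray from rim depth points: centre, long/short size, yaw of the spout"""
    m=mask(p,col); m[:]=m*((P[...,2]<150)|np.isnan(P[...,2]))
    if box is not None:
        x,y=P[...,0],P[...,1]; m[~((x>box[0])&(x<box[1])&(y>box[2])&(y<box[3]))]=0
    m=cv2.morphologyEx(m,cv2.MORPH_CLOSE,np.ones((9,9)))
    return m
def rim(P,c,z0=28,R=75,tol=6):
    q=P.reshape(-1,3); k=(np.hypot(q[:,0]-c[0],q[:,1]-c[1])<R)&(abs(q[:,2]-z0)<tol)
    q=q[k]; 
    return q
def spout(xy,c,yaw):
    d=np.array([np.cos(np.radians(yaw)),np.sin(np.radians(yaw))]); n=np.array([-d[1],d[0]])
    a=(xy-c)@d; b=(xy-c)@n; w=lambda k: np.ptp(b[k]) if k.sum()>1 else 0
    return (yaw if w(a>47)<w(a<-47) else yaw+180), w(a>47), w(a<-47)
E
python3 - <<'E'
from h import *
for cam_ in('top','scene'):
    p=cv2.imread(f'pics/{cam_}0.png')[:,:,::-1].copy(); P=cloud(cam_,np.load(f'{cam_}d.npy'))
    for n,c in dict(y=(661,212),g=(525,165),r=(410,285)).items():
        for _ in range(2):
            q=rim(P,c); C,s,a=rect(q[:,:2]); c=C
        print(cam_,n,len(q),C.round(1),np.round(s,1),round(a,1),spout(q[:,:2],C,a),np.percentile(q[:,2],[5,50,95]).round(1))
    q=rim(P,(577,-102),104,130,4); print('hood',[np.round(x,1) for x in rect(q[:,:2])],np.median(q[:,2]))
    q=rim(P,(577,-102),136,60,6); print('bar',len(q),[np.round(x,1) for x in rect(q[:,:2])],np.median(q[:,2]))
    m=cv2.morphologyEx(mask(p,'yellow'),cv2.MORPH_OPEN,np.ones((3,3)))>0
    k=m&(np.hypot(P[...,0]-513,P[...,1]+73)<100)&(abs(P[...,2]-30)<5); q=P[k]; print('ledge',[np.round(x,1) for x in rect(q[:,:2])],np.median(q[:,2]))
    v,u=np.where(k);print('ledge ray',[np.round(x,1) for x in rect(ray(cam_,np.c_[u,v],30)[:,:2])])
E
```

```text
top y 199 [653.5 207.7] [120.6  64.2] -18.6 (161.3728790283203, np.float64(64.15019330546797), np.float64(34.74696703030362)) [23.2 27.  30.6]
top g 157 [505.8 148.9] [121.8  60.4] 64.3 (244.3258285522461, np.float64(59.49986310760883), np.float64(32.28275441636444)) [24.2 28.1 30.4]
top r 171 [404.5 289.4] [121.   63.2] -67.1 (112.923583984375, np.float64(62.41682917034497), np.float64(33.26188355265116)) [23.4 27.6 30.5]
hood [array([ 586.4, -103.2]), array([156.3, 124.7]), np.float64(71.5)] 103.56942743154754
bar 180 [array([ 586.3, -103. ]), array([63.7, 16. ]), np.float64(71.5)] 135.10527896128954
ledge [array([513.2, -72.3]), array([130.1,  33.9]), np.float64(71.4)] 29.4800115996567
ledge ray [array([512.7, -72.1]), array([129.8,  33.5]), np.float64(71.5)]
scene y 268 [653.7 208.4] [120.8  63.7] -18.1 (161.85459899902344, np.float64(63.20144256632193), np.float64(33.07694841512608)) [22.9 26.9 29.9]
scene g 216 [505.6 149. ] [121.5  62.7] 64.7 (244.67568969726562, np.float64(61.872951133769966), np.float64(34.223959974100225)) [22.7 27.3 30.3]
scene r 271 [405.6 288.3] [120.   67.4] -66.3 (113.67524528503418, np.float64(65.08483833162555), np.float64(34.586719536859334)) [22.4 26.9 30.3]
hood [array([ 587.9, -103.4]), array([160.7, 124.5]), np.float64(71.5)] 103.92928345792564
bar 119 [array([ 588. , -103.5]), array([64.1, 16. ]), np.float64(71.3)] 135.3974890503055
ledge [array([509.9, -71.1]), array([130.8,  26.6]), np.float64(69.6)] 29.932700705106644
ledge ray [array([510.4, -70.2]), array([132.7,  25.9]), np.float64(69.6)]
```

```bash
cat >> h.py <<'E'
from scipy.spatial.transform import Rotation as Ro
def down(a): a=np.radians(a); return np.array([[-np.sin(a),np.cos(a),0],[np.cos(a),np.sin(a),0],[0,0,-1]])
def plan(Rt,pt,R0=None,p0=None):
    """turn/shift for step_arm from pose (default measured) to the target; chainable targets share the start"""
    s=monitor.sense(); R0=s['eef_rot'] if R0 is None else R0; p0=s['position'] if p0 is None else p0
    w=np.degrees(Ro.from_matrix(R0.T@Rt).as_rotvec()); d=R0.T@(np.array(pt,float)-p0)/1000
    print('turn',w.round(1).tolist(),'shift',d.round(4).tolist())
def say():
    s=monitor.sense(); print(s['clock'],s['position'].round(1),s['width'].round(1),s['grasp_force'],s['wrist_force'].round(1))
E
python3 -c "
from h import *
plan(down(-18.5),(587,-103,200)); plan(down(-18.5),(587,-103,200),down(70),np.array([223,610,193]))"
```

```text
turn [-0.1, 0.1, 88.4] shift [-0.5867, -0.5444, -0.006]
turn [0.0, 0.0, 88.5] shift [-0.5859, -0.5455, -0.007]
```

step_arm([
  [[-0.1, 0.1, 88.4], [-0.587, -0.544, -0.006], 1],
  [[-0.1, 0.1, 88.4], [-0.587, -0.544, -0.006], 1],
  [[-0.1, 0.1, 88.4], [-0.587, -0.544, -0.006], 1],
  [[-0.1, 0.1, 88.4], [-0.587, -0.544, -0.006], 1],
  [[-0.1, 0.1, 88.4], [-0.587, -0.544, -0.006], 1],
  [[-0.1, 0.1, 88.4], [-0.587, -0.544, -0.006], 1],
  [[-0.1, 0.1, 88.4], [-0.587, -0.544, -0.006], 1],
  [[-0.1, 0.1, 88.4], [-0.587, -0.544, -0.006], 1],
  [[-0.1, 0.1, 88.4], [-0.587, -0.544, -0.006], 1],
  [[-0.1, 0.1, 88.4], [-0.587, -0.544, -0.006], 1],
  [[-0.1, 0.1, 88.4], [-0.587, -0.544, -0.006], 1],
  [[-0.1, 0.1, 88.4], [-0.587, -0.544, -0.006], 1],
  [[-0.1, 0.1, 88.4], [-0.587, -0.544, -0.006], 1],
  [[-0.1, 0.1, 88.4], [-0.587, -0.544, -0.006], 1],
  [[-0.1, 0.1, 88.4], [-0.587, -0.544, -0.006], 1],
  [[-0.1, 0.1, 88.4], [-0.587, -0.544, -0.006], 1],
  [[-0.1, 0.1, 88.4], [-0.587, -0.544, -0.006], 1],
  [[-0.1, 0.1, 88.4], [-0.587, -0.544, -0.006], 1],
  [[-0.1, 0.1, 88.4], [-0.587, -0.544, -0.006], 1],
  [[-0.1, 0.1, 88.4], [-0.587, -0.544, -0.006], 1],
])

```text
clock: 2.6
position: [587.6, -102.1, 199.9]
eef_rot: [[0.317, 0.948, 0.001], [0.948, -0.317, 0.002], [0.002, 0.0, -1.0]]
wrist_force: [-1.0, -0.3, -0.3]
width: 85.4
grasp_force: 0.0
```

step_arm([
  [[0, 0, 0], [0, 0, 0.05], 1],
  [[0, 0, 0], [0, 0, 0.08], 1],
  [[0, 0, 0], [0, 0, 0.092], 1],
  [[0, 0, 0], [0, 0, 0.092], 1],
  [[0, 0, 0], [0, 0, 0.092], -1],
  [[0, 0, 0], [0, 0, 0.092], -1],
  [[0, 0, 0], [0, 0, 0.092], -1],
  [[0, 0, 0], [0, 0, 0.092], -1],
  [[0, 0, 0], [0, 0, 0.092], -1],
  [[0, 0, 0], [0, 0, 0.092], -1],
  [[0, 0, 0], [0, 0, 0.092], -1],
  [[0, 0, 0], [0, 0, 0.092], -1],
])

```text
clock: 4.1
position: [587.7, -102.0, 107.9]
eef_rot: [[0.317, 0.948, 0.001], [0.948, -0.317, 0.002], [0.002, -0.0, -1.0]]
wrist_force: [-0.2, 0.1, -0.5]
width: 0.1
grasp_force: 0.0
```

```bash
cat >> h.py <<'E'
def tilted(D,yaw,off,grip,t,edge):
    """tool pose holding hood (grip=TCP in hood frame) with tilt t rad, -x bottom edge at dock xz 'edge', y off; D=dock xy"""
    Rd=Ro.from_euler('z',yaw,degrees=True).as_matrix(); Rh=Rd@Ro.from_euler('y',-t).as_matrix()
    o=np.array([D[0],D[1],0])+Rd@np.array([edge[0],off,edge[1]])-Rh@np.array([-62,0,0])
    return Rh@Ro.from_euler('y',t).as_matrix()@np.eye(3) if 0 else Rh@(Rd.T@down(yaw)), o+Rh@np.array(grip,float)
E
python3 - <<'E'
from h import *
say(); s=monitor.sense(); R0,p0=s['eef_rot'],s['position']
D=(587,-103.2); Rd=Ro.from_euler('z',-18.5,degrees=True).as_matrix()
g=Rd.T@(p0-np.array([D[0],D[1],10])); print('grip in hood',g)
for t,e in [(0,(-62,10)),(.1,(-62,13)),(.25,(-62,18)),(.25,(-46,18)),(.25,(-46,120)),(0,(-46,150))]:
    plan(*tilted(D,-18.5,0,g,t,e),R0,p0)
E
```

```text
Traceback (most recent call last):
  File "h.py", line 54, in say
    s=monitor.sense(); print(s['clock'],s['position'].round(1),s['width'].round(1),s['grasp_force'],s['wrist_force'].round(1))
                                                               ^^^^^^^^^^^^^^^^
AttributeError: 'float' object has no attribute 'round'
```

```bash
sed -i "s/s\['width'\].round(1)/round(s['width'],1)/" h.py
python3 - <<'E'
from h import *
say(); shot('top','t1.png'); shot('scene','s1.png')
a=cv2.imread('pics/t1.png'); b=cv2.imread('pics/s1.png'); cv2.imwrite('pics/v1.png',np.hstack([cv2.resize(a[100:300,180:380],(400,400)),cv2.resize(b[130:280,190:340],(400,400))]))
E
```

```text
4.1 [ 587.7 -102.   107.9] 0.1 0.0 [-0.2  0.1 -0.5]
```

View pics/v1.png

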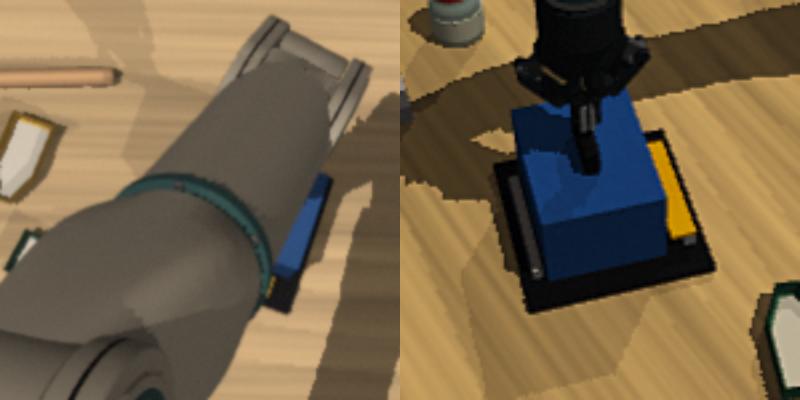

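Run:
```python
from h import *
p,d=shot('scene','s2.png'); P=cloud('scene',d)
m=mask(p,'blue')>0; q=P[m&(abs(P[...,2]-104)<5)]; print('hood top',[np.round(x,1) for x in rect(q[:,:2])],np.median(q[:,2]))
h=cv2.cvtColor(p,cv2.COLOR_RGB2HSV)
q=P[(h[...,2]<60)&(abs(P[...,2]-134)<5)&(np.hypot(P[...,0]-588,P[...,1]+100)<90)]; print('black z134',len(q),[np.round(x,1) for x in rect(q[:,:2])],q.min(0),q.max(0))
m=cv2.morphologyEx(mask(p,'yellow'),cv2.MORPH_OPEN,np.ones((3,3)))>0
k=m&(np.hypot(P[...,0]-513,P[...,1]+73)<100)&(abs(P[...,2]-30)<5); q=P[k]; print('ledge',[np.round(x,1) for x in rect(q[:,:2])])
```

```text
hood top [array([ 604.7, -647.9]), array([1274.1,  303.6]), np.float64(89.4)] 104.0078642409008
black z134 70 [array([590. , -98.6]), array([58.1, 15.7]), np.float64(71.7)] [ 581.28436207 -128.67190076  129.58521537] [604.25463133 -70.37646392 138.39531188]
ledge [array([508.7, -70. ]), array([132.8,  25.4]), np.float64(68.0)]
```

Run:
```python
from h import *
p=cv2.imread('pics/s2.png')[:,:,::-1].copy(); 
p2,d=shot('scene'); P=cloud('scene',d)
m=(mask(p2,'blue')>0)&(np.hypot(P[...,0]-588,P[...,1]+100)<160); q=P[m&(abs(P[...,2]-104)<4)]; print('hood top',[np.round(x,1) for x in rect(q[:,:2])],np.median(q[:,2]))
cv2.imwrite('pics/z.png',cv2.resize(p2[140:250,215:325,::-1],(600,600),interpolation=cv2.INTER_CUBIC))
```

```text
hood top [array([ 588.6, -102.6]), array([158.4, 124. ]), np.float64(70.6)] 104.00380135565844
```

View pics/z.png

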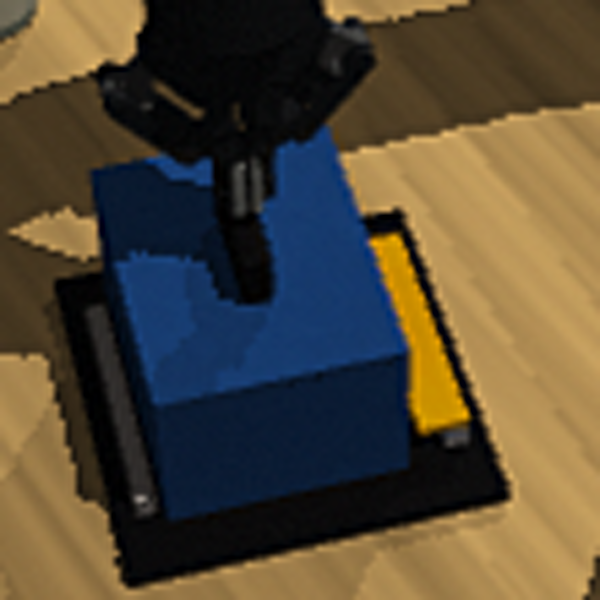

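Run:
```python
from h import *
p,d=shot('scene'); P=cloud('scene',d); c,R,t=cam('scene')
for z in(108,127,136,150): 
    u,_=cv2.projectPoints(np.array([[587.7,-102.,z]]),R,t,np.array([[c['fx'],0,c['cx']],[0,c['fy'],c['cy']],[0,0,1]]),np.array([c['k1'],0,0,0])); print(z,u.ravel().round(1),((u.ravel()-[215,140])*5.45).round())
for v in range(160,200,3): print(v,[tuple(P[v,x].round().astype(int)) for x in (255,258,261,264)])
print(monitor.sense())
```

```text
108 [260.  186.3] [245. 252.]
127 [259.6 181.5] [243. 226.]
136 [259.5 179.2] [242. 214.]
150 [259.2 175.6] [241. 194.]
160 [(np.int64(604), np.int64(-89), np.int64(227)), (np.int64(489), np.int64(-281), np.int64(1)), (np.int64(585), np.int64(-93), np.int64(213)), (np.int64(582), np.int64(-84), np.int64(219))]
163 [(np.int64(603), np.int64(-91), np.int64(214)), (np.int64(597), np.int64(-87), np.int64(214)), (np.int64(586), np.int64(-92), np.int64(204)), (np.int64(580), np.int64(-87), np.int64(205))]
166 [(np.int64(602), np.int64(-95), np.int64(200)), (np.int64(595), np.int64(-92), np.int64(198)), (np.int64(587), np.int64(-90), np.int64(195)), (np.int64(581), np.int64(-86), np.int64(195))]
169 [(np.int64(603), np.int64(-93), np.int64(191)), (np.int64(595), np.int64(-94), np.int64(186)), (np.int64(588), np.int64(-90), np.int64(185)), (np.int64(578), np.int64(-92), np.int64(177))]
172 [(np.int64(601), np.int64(-99), np.int64(174)), (np.int64(596), np.int64(-92), np.int64(177)), (np.int64(588), np.int64(-91), np.int64(173)), (np.int64(580), np.int64(-90), np.int64(169))]
175 [(np.int64(6
[... 1976 characters left out ...]
15,  0.0339809 , -0.00501453,
       -0.00437631, -0.0935947 ]), 'tau': array([ 1.37561503e-03, -5.29515874e+01,  6.52057797e+00, -1.48558545e+01,
        2.41987989e-03,  3.36374353e-03, -2.81089149e-05]), 'position': array([ 587.68765161, -101.97377823,  107.85898363]), 'eef_rot': array([[ 3.17289257e-01,  9.48328600e-01,  6.28121831e-04],
       [ 9.48326295e-01, -3.17289871e-01,  2.09184699e-03],
       [ 2.18305502e-03, -6.80561274e-05, -9.99997615e-01]]), 'wrist_force': array([-0.10274383, -0.38567123,  0.10230696]), 'ft_torque': array([-0.00790158,  0.00418701,  0.03848645]), 'grasp_force': 0.0, 'width': -0.12109949043436687}<stdin>:5: RuntimeWarning: invalid value encountered in cast
```

step_arm([
  [[0, 0, 0], [0, 0, -0.05], -1],
  [[0, 0, 0], [0, 0, -0.1], -1],
  [[0, 0, 0], [0, 0, -0.1], -1],
  [[0, 0, 0], [0, 0, -0.1], -1],
])

```text
clock: 4.85
position: [587.2, -101.8, 207.5]
eef_rot: [[0.317, 0.948, 0.0], [0.948, -0.317, 0.003], [0.003, -0.001, -1.0]]
wrist_force: [-0.5, 0.1, -0.4]
width: -0.1
grasp_force: 0.0
```

Run:
```python
from h import *
say()
p2,d=shot('scene'); P=cloud('scene',d); c,R,t=cam('scene')
pos=monitor.sense()['position']
for dz in(0,19,73):
    u,_=cv2.projectPoints((pos+[0,0,dz])[None],R,t,np.array([[c['fx'],0,c['cx']],[0,c['fy'],c['cy']],[0,0,1]]),np.array([c['k1'],0,0,0])); u=u.ravel(); print(u)
    cv2.circle(p2,(int(u[0]),int(u[1])),1,(255,0,0),-1)
cv2.imwrite('pics/z2.png',cv2.resize(p2[100:220,200:320,::-1],(600,600),interpolation=cv2.INTER_CUBIC))
for v in range(130,176,3): print(v,[P[v,x].round().tolist() for x in (256,258,260)])
```

```text
4.85 [ 587.2 -101.8  207.5] -0.1 0.0 [-0.5  0.1 -0.4]
[258.61720486 159.85624225]
[258.26056081 154.32579314]
[257.18798025 137.69248153]
130 [[597.0, -86.0, 320.0], [580.0, -108.0, 295.0], [587.0, -86.0, 315.0]]
133 [[595.0, -91.0, 306.0], [583.0, -103.0, 292.0], [585.0, -90.0, 302.0]]
136 [[595.0, -93.0, 296.0], [585.0, -100.0, 286.0], [585.0, -91.0, 292.0]]
139 [[596.0, -92.0, 288.0], [589.0, -93.0, 283.0], [585.0, -91.0, 283.0]]
142 [[595.0, -95.0, 276.0], [590.0, -94.0, 274.0], [586.0, -91.0, 274.0]]
145 [[595.0, -95.0, 266.0], [591.0, -92.0, 267.0], [586.0, -91.0, 264.0]]
148 [[597.0, -92.0, 260.0], [591.0, -93.0, 256.0], [587.0, -91.0, 256.0]]
151 [[471.0, -323.0, -2.0], [467.0, -317.0, 0.0], [463.0, -311.0, 2.0]]
154 [[481.0, -306.0, 3.0], [473.0, -306.0, -1.0], [470.0, -300.0, 2.0]]
157 [[488.0, -294.0, 4.0], [481.0, -295.0, -1.0], [476.0, -290.0, -0.0]]
160 [[493.0, -287.0, -1.0], [489.0, -282.0, 1.0], [482.0, -280.0, -1.0]]
163 [[500.0, -276.0, -2.0], [495.0, -272.0, -1.0], [490.0, -268.0, -1.0]]
166 [[555.0, -175.0, 104.0], [551.0, -171.0, 105.0], [546.0, -169.0, 103.0]]
169 [[562.0, -163.0, 106.0], [557.0, -163.0, 103.0], [553.0, -159.0, 105.0]]
172 [[583.0, -126.0, 140.0], [579.0, -123.0, 140.0], [559.0, -148.0, 106.0]]
175 [[588.0, -119.0, 137.0], [583.0, -117.0, 135.0], [579.0, -114.0, 136.0]]
```

View pics/z2.png

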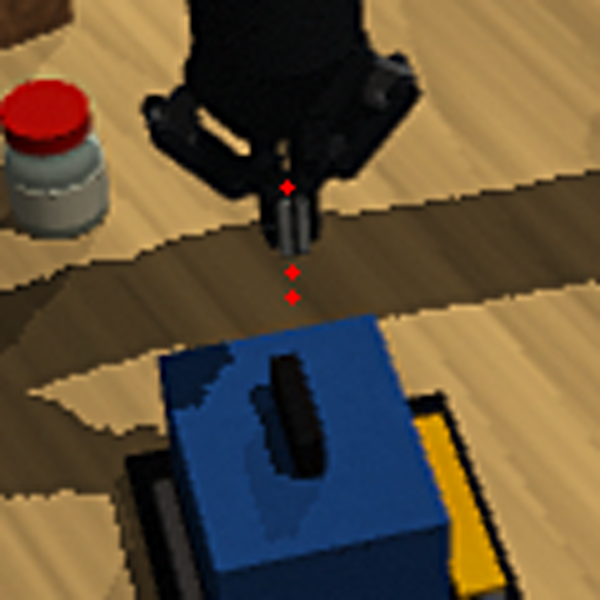

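The tool reads z 207.5 mm, but the picture shows the finger ends well above the projected TCP (about pixel 258,150 rather than 259,160). I'll measure that offset.

Run:
```python
from h import *
for k in range(2):
    p2,d=shot('scene'); P=cloud('scene',d)
    m=(np.hypot(P[...,0]-590,P[...,1]+93)<25)&(P[...,2]>160)&(P[...,2]<300); v,u=np.where(m)
    r=v>=146; print(v.max(),[(v0,u[v==v0].tolist(),P[v0,u[v==v0]].round().tolist()) for v0 in (v.max(),v.max()-1)])
    # front finger face lies on plane 11 mm toward dock +y: ray to that face at lowest row
    c,R,t=cam('scene'); o=-R.T@t; n=np.array([.317,.948,0]); q0=np.array([587.2,-101.8,0])+n*11
    for vv in (v.max(),v.max()+.5):
        s=slopes('scene',[(258.5,vv)])[0]; dd=R.T@np.array([s[0],s[1],1]); L=((q0-o)@n)/(dd@n); print(vv,(o+L*dd).round(1))
```

```text
151 [(np.int64(151), [257, 258], [[594.0, -94.0, 247.0], [591.0, -94.0, 245.0]]), (np.int64(150), [256, 257, 258, 259, 260, 261], [[594.0, -98.0, 247.0], [595.0, -92.0, 252.0], [591.0, -93.0, 249.0], [591.0, -90.0, 252.0], [587.0, -91.0, 249.0], [584.0, -92.0, 247.0]])]
151 [591.2 -91.5 247.5]
151.5 [591.3 -91.6 245.9]
151 [(np.int64(151), [257, 258, 259], [[595.0, -93.0, 248.0], [592.0, -93.0, 247.0], [589.0, -92.0, 246.0]]), (np.int64(150), [256, 257, 258, 259, 260, 261], [[593.0, -100.0, 245.0], [594.0, -94.0, 250.0], [592.0, -92.0, 251.0], [589.0, -92.0, 250.0], [588.0, -90.0, 250.0], [585.0, -90.0, 249.0]])]
151 [591.2 -91.5 247.5]
151.5 [591.3 -91.6 245.9]
```

step_arm([
  [[-10, 0, 0], [0, 0, 0], -1],
  [[-20, 0, 0], [0, 0, 0], -1],
  [[-25, 0, 0], [0, 0, 0], -1],
  [[-25, 0, 0], [0, 0, 0], -1],
  [[-25, 0, 0], [0, 0, 0], -1],
])

```text
clock: 5.62
position: [589.0, -102.5, 208.2]
eef_rot: [[0.317, 0.859, 0.401], [0.948, -0.288, -0.132], [0.002, 0.423, -0.906]]
wrist_force: [-0.2, -0.6, 0.3]
width: -0.1
grasp_force: 0.0
```

Run:
```python
from h import *
s=monitor.sense(); R0,p0=s['eef_rot'],s['position']; say(); z=R0[:,2]; print(z)
p2,d=shot('scene'); P=cloud('scene',d); c,R,t=cam('scene'); K=np.array([[c['fx'],0,c['cx']],[0,c['fy'],c['cy']],[0,0,1]])
f=lambda q: cv2.projectPoints(q[None],R,t,K,np.array([c['k1'],0,0,0]))[0].ravel()
side=R0[:,0]*11
print('reading',f(p0+side),'tool-length hyp',f(p0+side-39*z),'base hyp',f(p0+side+[0,0,39]))
m=(np.hypot(P[...,0]-p0[0],P[...,1]-p0[1])<45)&(P[...,2]>150)&(P[...,2]<300); v,u=np.where(m)
for v0 in range(v.max()-6,v.max()+1): print(v0,u[v==v0].min(),u[v==v0].max())
plan(down(-18.5),(587,-103,207.5))
```

```text
5.625 [ 589.  -102.5  208.2] -0.1 0.0 [-0.2 -0.6  0.3]
[ 0.40143325 -0.13236453 -0.90627313]
reading [258.66608444 162.70511517] tool-length hyp [264.6960816  150.99394127] base hyp [257.91820202 151.1715981 ]
144 260 273
145 261 272
146 261 272
147 261 271
148 262 270
149 262 268
150 263 268
turn [25.0, -0.1, -0.0] shift [-0.001, -0.0024, -0.0001]
```

```bash
cat >> h.py <<'E'
L=39. # true shut finger end lies L behind the reported TCP along tool z
def tip(): s=monitor.sense(); return s['position']-L*s['eef_rot'][:,2]
_plan=plan
def plan(Rt,pt,R0=None,p0=None):  # pt, p0: TRUE tip
    s=monitor.sense(); R0=s['eef_rot'] if R0 is None else R0; p0=tip() if p0 is None else p0
    _plan(Rt,np.array(pt,float)+L*Rt[:,2],R0,p0+L*R0[:,2])
E
python3 -c "
from h import *
plan(down(-18.5),(588,-103,170));plan(down(-18.5),(588,-103,106))"
```

```text
turn [25.0, -0.1, -0.0] shift [-0.0009, -0.0339, 0.0696]
turn [25.0, -0.1, -0.0] shift [-0.001, -0.061, 0.1275]
```

step_arm([
  [[25, -0.1, 0], [-0.001, -0.002, 0.0], 1],
  [[25, -0.1, 0], [-0.001, -0.002, 0.0], 1],
  [[25, -0.1, 0], [-0.001, -0.002, 0.0], 1],
  [[25, -0.1, 0], [-0.001, -0.002, 0.0], 1],
  [[25, -0.1, 0], [-0.001, -0.002, 0.0], 1],
  [[25, -0.1, 0], [-0.001, -0.034, 0.07], 1],
  [[25, -0.1, 0], [-0.001, -0.034, 0.07], 1],
  [[25, -0.1, 0], [-0.001, -0.05, 0.103], 1],
  [[25, -0.1, 0], [-0.001, -0.061, 0.1275], 1],
  [[25, -0.1, 0], [-0.001, -0.061, 0.1275], 1],
  [[25, -0.1, 0], [-0.001, -0.061, 0.1275], -1],
  [[25, -0.1, 0], [-0.001, -0.061, 0.1275], -1],
  [[25, -0.1, 0], [-0.001, -0.061, 0.1275], -1],
  [[25, -0.1, 0], [-0.001, -0.061, 0.1275], -1],
  [[25, -0.1, 0], [-0.001, -0.061, 0.1275], -1],
  [[25, -0.1, 0], [-0.001, -0.061, 0.1275], -1],
  [[25, -0.1, 0], [-0.001, -0.061, 0.1275], -1],
  [[25, -0.1, 0], [-0.001, -0.061, 0.1275], -1],
])

```text
clock: 7.92
position: [587.1, -102.7, 67.4]
eef_rot: [[0.318, 0.948, 0.002], [0.948, -0.318, 0.0], [0.001, 0.002, -1.0]]
wrist_force: [-0.1, 0.4, 6.3]
width: 15.4
grasp_force: 59.9
```

Run:
```python
from h import *
say(); s=monitor.sense(); R0,p0=s['eef_rot'],tip(); print(p0)
D=(587,-103.2); Rd=Ro.from_euler('z',-18.5,degrees=True).as_matrix()
g=Rd.T@(p0-np.array([D[0],D[1],10])); print('grip in hood',g)
for t,e in [(0,(-62,10)),(.1,(-62,13)),(.25,(-62,18)),(.25,(-46,18)),(.25,(-46,120)),(0,(-46,150))]:
    plan(*tilted(D,-18.5,0,g,t,e),R0,p0)
```

```text
7.925 [ 587.1 -102.7   67.4] 15.4 59.90343689918518 [-0.1  0.4  6.3]
[ 587.02578192 -102.66404131  106.4135288 ]
grip in hood [-0.14561259  0.51644303 96.4135288 ]
turn [0.1, -0.1, -0.0] shift [-0.0, -0.0001, -0.0]
turn [-5.6, -0.1, -0.0] shift [-0.0, -0.0061, -0.0089]
turn [-14.2, -0.0, -0.0] shift [-0.0, -0.0162, -0.0216]
turn [-14.2, -0.0, -0.0] shift [-0.0, -0.0002, -0.0215]
turn [-14.2, -0.0, -0.0] shift [0.0001, 0.0, -0.1235]
turn [0.1, -0.1, -0.0] shift [0.0001, 0.0162, -0.14]
```

step_arm([
  [[-3, 0, 0], [0, -0.003, -0.0045], -1],
  [[-5.7, 0, 0], [0, -0.006, -0.009], -1],
  [[-10, 0, 0], [0, -0.011, -0.015], -1],
  [[-14.3, 0, 0], [0, -0.016, -0.0215], -1],
  [[-14.3, 0, 0], [0, -0.016, -0.0215], -1],
  [[-14.3, 0, 0], [0, -0.008, -0.0215], -1],
  [[-14.3, 0, 0], [0, 0, -0.0215], -1],
  [[-14.3, 0, 0], [0, 0.003, -0.0215], -1],
  [[-14.3, 0, 0], [0, 0.003, -0.03], -1],
  [[-14.3, 0, 0], [0, 0.003, -0.045], -1],
  [[-14.3, 0, 0], [0, 0.003, -0.07], -1],
  [[-14.3, 0, 0], [0, 0.003, -0.1], -1],
  [[-14.3, 0, 0], [0, 0.003, -0.125], -1],
  [[-7, 0, 0], [0, 0.01, -0.14], -1],
  [[0, 0, 0], [0, 0.016, -0.16], -1],
  [[0, 0, 0], [0, 0.016, -0.16], -1],
  [[0, 0, 0], [0, 0.016, -0.16], -1],
])

```text
clock: 10.05
position: [599.8, -107.3, 225.7]
eef_rot: [[0.318, 0.948, -0.001], [0.948, -0.318, 0.001], [0.0, -0.001, -1.0]]
wrist_force: [-0.6, 0.4, -3.9]
width: 14.7
grasp_force: 63.5
```

Run:
```python
from h import *
say(); print(tip())
shot('scene','s3.png')
# Stand at (400,-370): hood z 0 -> tip z 96.4
for z in (256,140,98.4,96.4): plan(down(-18.5),(400,-370,z))
```

```text
10.05 [ 599.8 -107.3  225.7] 14.7 63.516318798065186 [-0.6  0.4 -3.9]
[ 599.8123307  -107.32504923  264.66966136]
turn [-0.1, -0.0, -0.0] shift [-0.3128, -0.1053, 0.0086]
turn [-0.1, -0.0, -0.0] shift [-0.3129, -0.105, 0.1246]
turn [-0.1, -0.0, -0.0] shift [-0.3129, -0.1049, 0.1662]
turn [-0.1, -0.0, -0.0] shift [-0.3129, -0.1049, 0.1682]
```

View pics/s3.png

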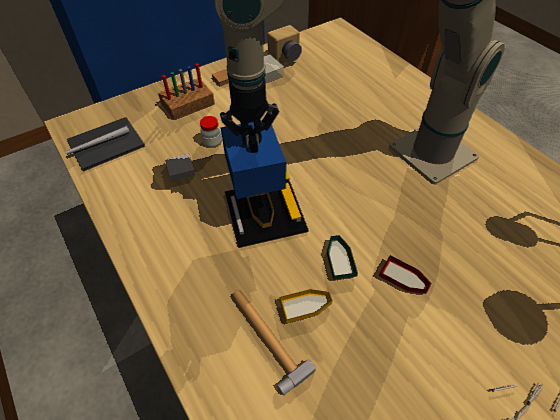

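The hood is held clear of the dock (255,155) and the brass socket shows below it (262,210).

step_arm([
  [[0, 0, 0], [-0.06, -0.02, 0.0], -1],
  [[0, 0, 0], [-0.12, -0.04, 0.0], -1],
  [[0, 0, 0], [-0.18, -0.06, 0.0], -1],
  [[0, 0, 0], [-0.24, -0.08, 0.0], -1],
  [[0, 0, 0], [-0.29, -0.098, 0.0], -1],
  [[0, 0, 0], [-0.313, -0.105, 0.01], -1],
  [[0, 0, 0], [-0.313, -0.105, 0.02], -1],
  [[0, 0, 0], [-0.313, -0.105, 0.07], -1],
  [[0, 0, 0], [-0.313, -0.105, 0.12], -1],
  [[0, 0, 0], [-0.313, -0.105, 0.145], -1],
  [[0, 0, 0], [-0.313, -0.105, 0.155], -1],
  [[0, 0, 0], [-0.313, -0.105, 0.16], -1],
  [[0, 0, 0], [-0.313, -0.105, 0.164], -1],
  [[0, 0, 0], [-0.313, -0.105, 0.1665], -1],
  [[0, 0, 0], [-0.313, -0.105, 0.168], -1],
  [[0, 0, 0], [-0.313, -0.105, 0.168], -1],
  [[0, 0, 0], [-0.313, -0.105, 0.168], -1],
])

```text
clock: 12.22
position: [402.4, -371.0, 58.5]
eef_rot: [[0.318, 0.948, 0.0], [0.948, -0.318, 0.0], [0.0, 0.0, -1.0]]
wrist_force: [-0.6, -0.3, -3.7]
width: 14.9
grasp_force: 63.4
```

Run:
```python
from h import *
say(); print(tip())
p,d=shot('scene'); P=cloud('scene',d); m=(mask(p,'blue')>0)&(P[...,1]>-480)
q=P[m]; print(np.nanpercentile(q,[1,50,99],axis=0).round())
```

```text
12.225 [ 402.4 -371.    58.5] 14.9 63.406383991241455 [-0.6 -0.3 -3.7]
[ 402.34102548 -371.00700296   97.54572118]
[[ 341. -449.    6.]
 [ 423. -311.   91.]
 [ 483. -279.   99.]]
```

step_arm([
  [[0, 0, 0], [0, 0, 0.001], -1],
  [[0, 0, 0], [0, 0, 0.002], -1],
  [[0, 0, 0], [0, 0, 0.0025], -1],
  [[0, 0, 0], [0, 0, 0.0025], -1],
])

```text
clock: 12.78
position: [402.4, -371.0, 57.4]
eef_rot: [[0.318, 0.948, 0.001], [0.948, -0.318, 0.001], [0.001, 0.001, -1.0]]
wrist_force: [-2.4, 2.5, 11.6]
width: 15.0
grasp_force: 65.7
```

step_arm([
  [[0, 0, 0], [0, 0, -0.002], 1],
  [[0, 0, 0], [0, 0, -0.002], 1],
  [[0, 0, 0], [0, 0, -0.002], 1],
  [[0, 0, 0], [0, 0, -0.002], 1],
  [[0, 0, 0], [0, 0, -0.04], 1],
  [[0, 0, 0], [0, 0, -0.1], 1],
  [[0, 0, 0], [0, 0, -0.16], 1],
  [[0, 0, 0], [0, 0, -0.16], 1],
  [[0, 0, 0], [0, 0, -0.16], 1],
])

```text
clock: 13.9
position: [402.1, -370.2, 215.5]
eef_rot: [[0.317, 0.948, -0.0], [0.948, -0.317, 0.001], [0.001, -0.001, -1.0]]
wrist_force: [-1.0, 0.6, 0.1]
width: 85.0
grasp_force: 0.0
```

Run:
```python
from h import *
say(); print(tip())
for cam_ in('top','scene'):
    p,d=shot(cam_,cam_+'4.png'); P=cloud(cam_,d); np.save(cam_+'d4.npy',d)
    q=rim(P,(402,-371),94,130,4); k=P[(mask(p,'blue')>0)&(abs(P[...,2]-94)<4)&(np.hypot(P[...,0]-402,P[...,1]+371)<130)]; print('hood',len(k),[np.round(x,1) for x in rect(k[:,:2])],np.median(k[:,2]))
    for n,c in dict(y=(653,208),g=(506,149),r=(405,289)).items():
        q=rim(P,c); C,s,a=rect(q[:,:2]); print(cam_,n,len(q),C.round(1),np.round(s,1),round(a,1),spout(q[:,:2],C,a)[0])
    q=rim(P,(587,-103),27,64,4.0); C,s,a=rect(q[:,:2]); print('socket',len(q),C.round(1),np.round(s,1),a,spout(q[:,:2],C,a)[0],np.median(q[:,2]))
```

```text
13.9 [ 402.1 -370.2  215.5] 85.0 0.0 [-1.   0.6  0.1]
[ 402.11440459 -370.30565868  254.46898825]
hood 2789 [array([ 400.5, -370.2]), array([156.2, 124.2]), np.float64(71.7)] 93.53372847137362
top y 201 [653.8 207.5] [121.8  64.5] -18.5 161.52266693115234
top g 160 [505.8 148.8] [121.8  60.3] 65.0 244.98367309570312
top r 179 [405.  289.2] [121.   62.9] -67.8 112.15573310852051
socket 136 [588.3 -98.3] [118.1  62.6] 71.03805541992188 71.03805541992188 25.5768157769056
hood 942 [array([ 402.8, -370.5]), array([161.3, 122.9]), np.float64(71.9)] 93.8965784982918
scene y 275 [654.  208.1] [120.8  64.5] -18.2 161.76799774169922
scene g 206 [505.8 149.1] [123.1  62.5] 64.9 244.86167907714844
scene r 272 [405.4 288.3] [119.8  64.5] -67.3 112.66856384277344
socket 113 [ 589.5 -100.1] [117.8  61.9] 71.6653823852539 71.6653823852539 26.151258496315837
```

View pics/top4.png

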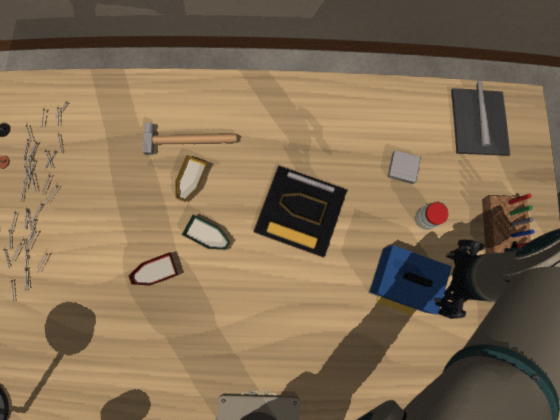

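Standing hood at (410,275), socket at (303,207) with its spout towards image left (dock +y), trays unchanged. I'll refine the socket with a box filter.

Run:
```python
from h import *
a=np.radians(-18.5); ex=np.array([np.cos(a),np.sin(a)]); ey=np.array([-ex[1],ex[0]])
for cam_ in('top','scene'):
    p=cv2.imread(f'pics/{cam_}4.png')[:,:,::-1].copy(); P=cloud(cam_,np.load(f'{cam_}d4.npy')); q=P.reshape(-1,3)
    X=(q[:,:2]-[588.5,-99])@ex; Y=(q[:,:2]-[588.5,-99])@ey
    k=(abs(X)<48)&(abs(Y)<85)&(abs(q[:,2]-26)<6); r=q[k]; C,s,an=rect(r[:,:2]); print('socket',k.sum(),C.round(1),np.round(s,1),an,spout(r[:,:2],C,an))
    k=(abs(X)<150)&(abs(Y)<150)&(abs(q[:,2]-10)<5); r=q[k]; C,s,an=rect(r[:,:2]); print('board',C.round(1),np.round(s,1),an, 'dock0',C+10*ex)
    m=cv2.morphologyEx(mask(p,'yellow'),cv2.MORPH_OPEN,np.ones((3,3)))>0
    k=m&(np.hypot(P[...,0]-513,P[...,1]+73)<100)&(abs(P[...,2]-30)<5); C,s,an=rect(P[k][:,:2]); print('ledge',C.round(1),np.round(s,1),an,'dock0',C+83*ex)
print(tip())
plan(down(22.5),(405.2,288.7,120)); plan(down(22.5),(405.2,288.7,2))
```

```text
socket 180 [588.1 -97.4] [119.9  62.9] 71.62970733642578 (71.62970733642578, np.float64(31.947739515545088), np.float64(61.924484202614806))
board [ 588.  -111.2] [273.7 273.4] 65.33124542236328 dock0 [ 597.49745774 -114.36643646]
ledge [509.6 -71.1] [129.8  26.5] 71.57176208496094 dock0 [588.30571201 -97.44570726]
socket 158 [590.2 -98.4] [122.7  62.5] 71.10680389404297 (71.10680389404297, np.float64(33.5764558957615), np.float64(62.45951471889888))
board [ 582.2 -109. ] [251.6 243.3] 61.49273681640625 dock0 [ 591.67787767 -112.13790557]
ledge [541.8 -81.4] [130.1  93.2] 71.80888366699219 dock0 [ 620.51219395 -107.77348894]
[ 401.61988418 -370.02108904  253.37829638]
turn [-0.1, -0.2, -41.0] shift [0.6254, -0.2053, 0.1351]
turn [-0.1, -0.2, -41.0] shift [0.6252, -0.2049, 0.2531]
```

step_arm([
  [[0, 0, -10], [0.06, 0.005, 0], 1],
  [[0, 0, -20], [0.12, 0.01, 0], 1],
  [[0, 0, -30], [0.18, 0.015, 0], 1],
  [[0, 0, -41], [0.24, 0.02, 0], 1],
  [[0, 0, -41], [0.3, 0.025, 0], 1],
  [[0, 0, -41], [0.36, 0.026, 0], 1],
  [[0, 0, -41], [0.41, 0.0, 0], 1],
  [[0, 0, -41], [0.47, -0.06, 0.0], 1],
  [[0, 0, -41], [0.54, -0.12, 0.05], 1],
  [[0, 0, -41], [0.6, -0.18, 0.1], 1],
  [[0, 0, -41], [0.625, -0.205, 0.135], 1],
  [[0, 0, -41], [0.625, -0.205, 0.135], 1],
  [[0, 0, -41], [0.625, -0.205, 0.135], 1],
  [[0, 0, -41], [0.625, -0.205, 0.135], 1],
  [[0, 0, -41], [0.625, -0.205, 0.135], 1],
  [[0, 0, -41], [0.625, -0.205, 0.135], 1],
])

```text
clock: 16.0
position: [408.0, 285.4, 82.1]
eef_rot: [[-0.379, 0.925, 0.002], [0.925, 0.379, 0.001], [0.0, 0.002, -1.0]]
wrist_force: [0.0, 0.8, 1.0]
width: 85.5
grasp_force: 0.0
```

Run:
```python
from h import *
say(); print(tip())
p,d=shot('scene'); P=cloud('scene',d)
q=rim(P,(405,289),28,75,5); C,s,a=rect(q[:,:2]); print(len(q),C.round(1),np.round(s,1),a)
plan(down(22.5),(405.2,288.7,3))
```

```text
16.0 [408.  285.4  82.1] 85.5 0.0 [0.  0.8 1. ]
[407.92152649 285.39968659 121.11697682]
226 [405.7 288.4] [120.1  64.7] -67.39058113098145
turn [0.1, -0.0, -0.2] shift [0.0037, -0.0015, 0.1181]
```

step_arm([
  [[0, 0, 0], [0.0035, -0.001, 0.04], 1],
  [[0, 0, 0], [0.0035, -0.001, 0.08], 1],
  [[0, 0, 0], [0.0035, -0.001, 0.105], 1],
  [[0, 0, 0], [0.0035, -0.001, 0.118], 1],
  [[0, 0, 0], [0.0035, -0.001, 0.118], 1],
  [[0, 0, 0], [0.0035, -0.001, 0.118], -1],
  [[0, 0, 0], [0.0035, -0.001, 0.118], -1],
  [[0, 0, 0], [0.0035, -0.001, 0.118], -1],
  [[0, 0, 0], [0.0035, -0.001, 0.118], -1],
  [[0, 0, 0], [0.0035, -0.001, 0.118], -1],
  [[0, 0, 0], [0.0035, -0.001, 0.118], -1],
])

```text
clock: 17.42
position: [405.1, 290.2, -35.4]
eef_rot: [[-0.382, 0.924, 0.002], [0.924, 0.382, 0.002], [0.001, 0.003, -1.0]]
wrist_force: [0.5, -0.6, 5.6]
width: 60.9
grasp_force: 65.3
```

Run:
```python
from h import *
say(); print(tip())
p,d=shot('scene'); P=cloud('scene',d)
q=rim(P,(405,289),28,75,5); C,s,a=rect(q[:,:2]); print(len(q),C.round(1),np.round(s,1),a)
for z in (160,40,17): plan(down(-18.5),(588.5,-97.7,z))
```

```text
17.425 [405.1 290.2 -35.4] 60.9 65.26355624198914 [ 0.5 -0.6  5.6]
[404.99526506 290.15620059   3.64499675]
195 [412.3 290.2] [121.9  74.5] -70.32704734802246
turn [0.1, -0.1, 41.0] shift [-0.4284, 0.0216, -0.1567]
turn [0.1, -0.1, 41.0] shift [-0.4285, 0.0213, -0.0367]
turn [0.1, -0.1, 41.0] shift [-0.4286, 0.0212, -0.0137]
```

step_arm([
  [[0, 0, 0], [0, 0, -0.02], -1],
  [[0, 0, 0], [0, 0, -0.06], -1],
  [[0, 0, 0], [-0.02, 0, -0.11], -1],
  [[0, 0, 5], [-0.07, 0.003, -0.12], -1],
  [[0, 0, 12], [-0.12, 0.006, -0.12], -1],
  [[0, 0, 20], [-0.17, 0.01, -0.12], -1],
  [[0, 0, 28], [-0.22, 0.012, -0.12], -1],
  [[0, 0, 36], [-0.27, 0.015, -0.12], -1],
  [[0, 0, 41], [-0.32, 0.018, -0.12], -1],
  [[0, 0, 41], [-0.37, 0.02, -0.12], -1],
  [[0, 0, 41], [-0.41, 0.021, -0.12], -1],
  [[0, 0, 41], [-0.427, 0.021, -0.11], -1],
  [[0, 0, 41], [-0.427, 0.021, -0.09], -1],
  [[0, 0, 41], [-0.427, 0.021, -0.067], -1],
  [[0, 0, 41], [-0.427, 0.021, -0.067], -1],
  [[0, 0, 41], [-0.427, 0.021, -0.067], -1],
])

```text
clock: 19.48
position: [586.9, -96.1, 30.5]
eef_rot: [[0.317, 0.948, 0.0], [0.948, -0.317, 0.001], [0.001, 0.0, -1.0]]
wrist_force: [-0.2, 0.2, -2.0]
width: 60.6
grasp_force: 65.9
```

```bash
cat >> h.py <<'E'
def held(col,zc,cams=('scene','top')):
    """pose of tray held: rim points by colour near rim height zc, plus rect"""
    t=tip(); print('tip',t.round(1)); ax=np.radians(-18.5); ex=np.array([np.cos(ax),np.sin(ax)]); ey=np.array([-ex[1],ex[0]])
    for c in cams:
        p,d=shot(c,f'h_{c}.png'); P=cloud(c,d); m=(mask(p,col)>0)&(np.hypot(P[...,0]-t[0],P[...,1]-t[1])<80)&(abs(P[...,2]-zc)<6)
        q=P[m]
        if len(q)<20: print(c,'few',len(q)); continue
        C,s,a=rect(q[:,:2]); r=q[:,:2]-t[:2]; X=r@ex; Y=r@ey
        print(c,len(q),C.round(1),np.round(s,1),round(a,1),'dockframe rel tip x[%.1f %.1f] y[%.1f %.1f]'%(*np.percentile(X,[1,99]),*np.percentile(Y,[1,99])),'ztop',np.percentile(q[:,2],97).round(1))
E
python3 - <<'E'
from h import *
say(); held('red',92)
E
```

```text
19.475 [586.9 -96.1  30.5] 60.6 65.89003801345825 [-0.2  0.2 -2. ]
tip [586.9 -96.1  69.5]
scene 63 [602.  -69.2] [61.7 58.4] -34.4 dockframe rel tip x[-30.9 28.9] y[0.8 59.6] ztop 96.1
top 64 [ 565.2 -145.6] [67.1 29.7] -34.6 dockframe rel tip x[-33.0 29.7] y[-61.9 -31.1] ztop 96.0
```

step_arm([
  [[0, 0, 0], [0.0003, 0.0027, 0.01], -1],
  [[0, 0, 0], [0.0003, 0.0027, 0.025], -1],
  [[0, 0, 0], [0.0003, 0.0027, 0.035], -1],
  [[0, 0, 0], [0.0003, 0.0027, 0.04], -1],
  [[0, 0, 0], [0.0003, 0.0027, 0.044], -1],
  [[0, 0, 0], [0.0003, 0.0027, 0.047], -1],
  [[0, 0, 0], [0.0003, 0.0027, 0.05], -1],
  [[0, 0, 0], [0.0003, 0.0027, 0.0515], -1],
  [[0, 0, 0], [0.0003, 0.0027, 0.0515], -1],
])

```text
clock: 20.7
position: [590.2, -97.5, -17.6]
eef_rot: [[0.318, 0.948, 0.003], [0.948, -0.318, 0.002], [0.002, 0.002, -1.0]]
wrist_force: [-7.9, 2.9, 27.6]
width: 60.8
grasp_force: 88.0
```

Run:
```python
from h import *
say(); held('red',42)
```

```text
20.7 [590.2 -97.5 -17.6] 60.8 87.99749247729778 [-7.9  2.9 27.6]
tip [590.1 -97.6  21.4]
scene 53 [607.6 -72. ] [63.2 53.1] -42.0 dockframe rel tip x[-29.2 28.7] y[3.1 58.6] ztop 47.5
top 61 [ 573.  -140.5] [62.  32.3] -19.2 dockframe rel tip x[-33.5 28.1] y[-62.0 -31.0] ztop 47.7
```

step_arm([
  [[0, 0, 0], [0, 0, -0.004], -1],
  [[0, 0, 0], [0, -0.0013, -0.004], -1],
  [[0, 0, 0], [0, -0.0013, -0.002], -1],
  [[0, 0, 0], [0, -0.0013, 0.0], -1],
  [[0, 0, 0], [0, -0.0013, 0.0], -1],
])

```text
clock: 21.42
position: [590.1, -97.3, -17.6]
eef_rot: [[0.318, 0.948, 0.005], [0.948, -0.318, 0.001], [0.002, 0.004, -1.0]]
wrist_force: [-7.9, 3.3, 31.5]
width: 60.8
grasp_force: 90.2
```

Run:
```python
from h import *
say(); held('red',44)
a=cv2.imread('pics/h_top.png')[150:270,240:360]; b=cv2.imread('pics/h_scene.png')[130:250,210:330]
cv2.imwrite('pics/v5.png',np.hstack([cv2.resize(x,(400,400),interpolation=cv2.INTER_CUBIC) for x in(a,b)]))
```

```text
21.425 [590.1 -97.3 -17.6] 60.8 90.16566127538681 [-7.9  3.3 31.5]
tip [589.9 -97.4  21.4]
scene 48 [602.6 -66.2] [58.9 51.9] -26.6 dockframe rel tip x[-30.2 28.9] y[6.3 59.7] ztop 47.5
top 59 [ 572.2 -141.1] [62.3 31.5] -21.8 dockframe rel tip x[-33.6 27.4] y[-62.1 -31.1] ztop 47.9
```

View pics/v5.png

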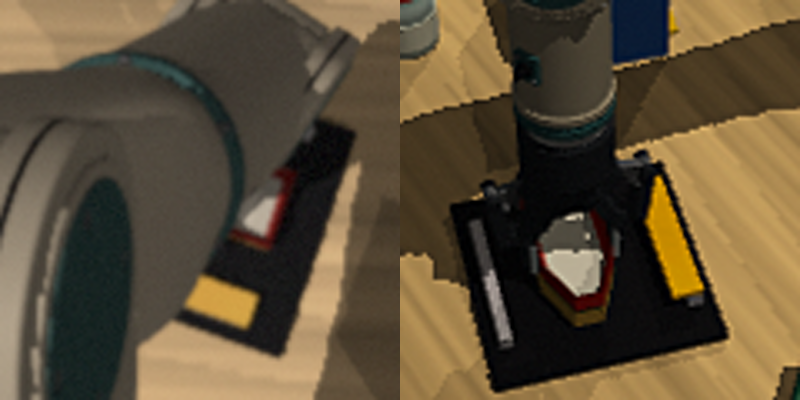

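The tray sits nearly in the socket (top crop 268,210; scene crop 578,275). I'll unload, release and let the taper seat it.

step_arm([
  [[0, 0, 0], [0, 0, -0.003], -1],
  [[0, 0, 0], [0, 0, -0.003], -1],
  [[0, 0, 0], [0, 0, -0.003], 0.6],
  [[0, 0, 0], [0, 0, -0.003], 0.8],
  [[0, 0, 0], [0, 0, -0.003], 1],
  [[0, 0, 0], [0, 0, -0.003], 1],
  [[0, 0, 0], [0, 0, -0.04], 1],
  [[0, 0, 0], [0, 0, -0.1], 1],
  [[0, 0, 0], [0.05, 0, -0.15], 1],
  [[0, 0, 0], [0.11, 0, -0.15], 1],
  [[0, 0, 0], [0.17, 0, -0.15], 1],
  [[0, 0, 0], [0.23, 0, -0.15], 1],
  [[0, 0, 0], [0.28, 0, -0.15], 1],
  [[0, 0, 0], [0.28, 0, -0.15], 1],
])

```text
clock: 23.28
position: [677.0, 175.9, 127.5]
eef_rot: [[0.309, 0.951, -0.0], [0.951, -0.309, 0.004], [0.004, -0.002, -1.0]]
wrist_force: [-0.6, 0.4, 0.5]
width: 85.5
grasp_force: 0.0
```

```bash
cat >> h.py <<'E'
def stack(zt,cams=('scene','top'),w=6):
    ax=np.radians(-18.5); ex=np.array([np.cos(ax),np.sin(ax)]); ey=np.array([-ex[1],ex[0]]); D=np.array([588.9,-97.8])
    for c in cams:
        p,d=shot(c,f'k_{c}.png'); P=cloud(c,d); q=P.reshape(-1,3); X=(q[:,:2]-D)@ex; Y=(q[:,:2]-D)@ey
        k=(abs(X)<48)&(abs(Y)<85)&(abs(q[:,2]-zt)<w); r=q[k]
        if len(r)<20: print(c,'few'); continue
        C,s,a=rect(r[:,:2]); print(c,len(r),C.round(1),'dock',((C-D)@ex).round(1),((C-D)@ey).round(1),np.round(s,1),round(a,1),'z',np.percentile(r[:,2],[10,50,90]).round(1))
        for lo,hi,ax_ in((-70,-45,'tail'),(40,70,'nose')):
            kk=k&(Y>lo)&(Y<hi); print('  ',ax_,kk.sum(),np.median(q[kk,2]).round(1))
        for lo,hi in((-40,-24),(24,40)):
            kk=k&(X>lo)&(X<hi); print('   side',lo,np.median(q[kk,2]).round(1))
E
python3 - <<'E'
from h import *
say(); stack(43)
E
```

```text
23.275 [677.  175.9 127.5] 85.5 0.0 [-0.6  0.4  0.5]
scene 141 [588.  -98.4] dock -0.6 -0.8 [123.3  61.8] 71.9 z [38.1 41.1 43.7]
   tail 50 40.8
   nose 33 40.8
   side -40 41.9
   side 24 41.4
top 173 [586.  -98.5] dock -2.5 -1.6 [120.4  63.3] 72.3 z [38.2 41.4 43.8]
   tail 43 41.2
   nose 28 41.0
   side -40 41.5
   side 24 41.5
```

Red is home: rim reads 41.3 mm flat, with its centre at (587,-98.4). Next is yellow.

Run:
```python
from h import *
for c_ in('scene','top'):
    p,d=shot(c_); P=cloud(c_,d)
    for n,c in dict(y=(653.8,207.8),g=(505.8,149)).items():
        q=rim(P,c,28,75,5); C,s,a=rect(q[:,:2]); print(c_,n,len(q),C.round(1),np.round(s,1),round(a,1))
print(tip())
plan(down(71.6),(654.5,207.3,120)); plan(down(71.6),(654.5,207.3,3))
```

```text
scene y 250 [654.1 208.3] [120.4  64.8] -18.5
scene g 195 [505.3 148.6] [124.   63.4] 64.6
top y 148 [653.5 207.1] [121.5  64. ] -21.3
top g 154 [505.8 148.8] [122.2  60.3] 65.1
[676.93715996 166.20725029 167.67117456]
turn [-0.0, 0.0, -90.3] shift [0.0318, -0.0344, 0.0476]
turn [-0.0, 0.0, -90.3] shift [0.032, -0.0344, 0.1646]
```

step_arm([
  [[0, 0, -10], [0.01, -0.01, 0.01], 1],
  [[0, 0, -20], [0.02, -0.02, 0.02], 1],
  [[0, 0, -30], [0.032, -0.034, 0.03], 1],
  [[0, 0, -40], [0.032, -0.034, 0.04], 1],
  [[0, 0, -50], [0.032, -0.034, 0.04], 1],
  [[0, 0, -60], [0.032, -0.034, 0.04], 1],
  [[0, 0, -70], [0.032, -0.034, 0.04], 1],
  [[0, 0, -80], [0.032, -0.034, 0.04], 1],
  [[0, 0, -90.3], [0.032, -0.034, 0.04], 1],
  [[0, 0, -90.3], [0.032, -0.034, 0.04], 1],
  [[0, 0, -90.3], [0.032, -0.034, 0.08], 1],
  [[0, 0, -90.3], [0.032, -0.034, 0.08], 1],
  [[0, 0, -90.3], [0.032, -0.034, 0.08], 1],
])

```text
clock: 25.1
position: [655.7, 209.2, 49.6]
eef_rot: [[-0.949, 0.315, 0.001], [0.315, 0.949, 0.0], [-0.001, 0.001, -1.0]]
wrist_force: [0.2, 0.4, 0.4]
width: 85.3
grasp_force: 0.0
```

Run:
```python
from h import *
say();print(tip())
plan(down(71.6),(654.5,207.3,3))
```

```text
25.1 [655.7 209.2  49.6] 85.3 0.0 [0.2 0.4 0.4]
[655.66364214 209.21922628  88.56076117]
turn [0.0, 0.1, 0.1] shift [0.0006, -0.0023, 0.0856]
```

step_arm([
  [[0, 0, 0], [0.0005, -0.002, 0.03], 1],
  [[0, 0, 0], [0.0005, -0.002, 0.06], 1],
  [[0, 0, 0], [0.0005, -0.002, 0.078], 1],
  [[0, 0, 0], [0.0005, -0.002, 0.0855], 1],
  [[0, 0, 0], [0.0005, -0.002, 0.0855], 1],
  [[0, 0, 0], [0.0005, -0.002, 0.0855], -1],
  [[0, 0, 0], [0.0005, -0.002, 0.0855], -1],
  [[0, 0, 0], [0.0005, -0.002, 0.0855], -1],
  [[0, 0, 0], [0.0005, -0.002, 0.0855], -1],
  [[0, 0, 0], [0.0005, -0.002, 0.0855], -1],
  [[0, 0, 0], [0.0005, -0.002, 0.0855], -1],
  [[0, 0, 0], [0.0005, -0.002, 0.05], -1],
  [[0, 0, 0], [0.0005, -0.002, 0.0], -1],
  [[0, 0, 0], [0.0005, -0.002, -0.03], -1],
  [[0, 0, 0], [0.0005, -0.002, -0.03], -1],
])

```text
clock: 26.98
position: [656.1, 208.5, 81.7]
eef_rot: [[-0.95, 0.313, 0.006], [0.313, 0.95, 0.002], [-0.005, 0.004, -1.0]]
wrist_force: [-0.4, -0.0, -1.4]
width: 60.7
grasp_force: 65.8
```

Run:
```python
from h import *
say();print(tip())
p,d=shot('scene'); P=cloud('scene',d); m=mask(p,'yellow')>0
q=P[m&(np.hypot(P[...,0]-655,P[...,1]-207)<80)&(P[...,2]>90)]; print(len(q),[np.round(x,1) for x in rect(q[:,:2])])
for z in (145,90,30): plan(down(-18.5),(587.9,-98.9,z))
```

```text
26.975 [656.1 208.5  81.7] 60.7 65.81433892250061 [-0.4 -0.  -1.4]
[655.89220917 208.43480055 120.72856669]
520 [array([654.3, 213.5]), array([135.5, 117.8]), np.float64(13.1)]
turn [0.1, -0.0, 90.3] shift [-0.0328, -0.3123, -0.0269]
turn [0.1, -0.0, 90.3] shift [-0.0328, -0.3124, 0.0281]
turn [0.1, -0.0, 90.3] shift [-0.0327, -0.3125, 0.0881]
```

step_arm([
  [[0, 0, 9], [-0.005, -0.04, -0.027], -1],
  [[0, 0, 19], [-0.01, -0.09, -0.027], -1],
  [[0, 0, 29], [-0.015, -0.14, -0.027], -1],
  [[0, 0, 39], [-0.02, -0.19, -0.027], -1],
  [[0, 0, 49], [-0.025, -0.24, -0.027], -1],
  [[0, 0, 59], [-0.03, -0.28, -0.027], -1],
  [[0, 0, 69], [-0.033, -0.305, -0.02], -1],
  [[0, 0, 79], [-0.033, -0.3125, -0.01], -1],
  [[0, 0, 90.3], [-0.033, -0.3125, 0.01], -1],
  [[0, 0, 90.3], [-0.033, -0.3125, 0.028], -1],
  [[0, 0, 90.3], [-0.033, -0.3125, 0.028], -1],
  [[0, 0, 90.3], [-0.033, -0.3125, 0.028], -1],
  [[0, 0, 90.3], [-0.033, -0.3125, 0.028], -1],
])

```text
clock: 28.65
position: [588.2, -99.4, 51.3]
eef_rot: [[0.317, 0.948, 0.002], [0.948, -0.317, 0.0], [0.001, 0.001, -1.0]]
wrist_force: [-0.2, 0.7, -0.6]
width: 60.5
grasp_force: 65.7
```

Run:
```python
from h import *
say(); held('yellow',112)
```

```text
28.65 [588.2 -99.4  51.3] 60.5 65.74810981750488 [-0.2  0.7 -0.6]
tip [588.2 -99.4  90.3]
scene 98 [591.7 -83.5] [95.1 62.8] 75.0 dockframe rel tip x[-31.3 28.3] y[-21.9 61.7] ztop 116.8
top 57 [ 566.2 -147.7] [63.8 26.9] -35.2 dockframe rel tip x[-33.7 27.7] y[-59.6 -31.6] ztop 117.1
```

step_arm([
  [[0, 0, 0], [-0.0005, 0.0005, 0.02], -1],
  [[0, 0, 0], [-0.0005, 0.0005, 0.04], -1],
  [[0, 0, 0], [-0.0005, 0.0005, 0.047], -1],
  [[0, 0, 0], [-0.0005, 0.0005, 0.051], -1],
  [[0, 0, 0], [-0.0005, 0.0005, 0.054], -1],
  [[0, 0, 0], [-0.0005, 0.0005, 0.056], -1],
  [[0, 0, 0], [-0.0005, 0.0005, 0.056], -1],
])

```text
clock: 29.62
position: [588.4, -100.0, -1.6]
eef_rot: [[0.318, 0.948, 0.002], [0.948, -0.318, 0.002], [0.002, 0.002, -1.0]]
wrist_force: [-8.9, 2.7, 28.1]
width: 60.8
grasp_force: 86.7
```

step_arm([
  [[0, 0, 0], [0, 0, -0.003], -1],
  [[0, 0, 0], [0, 0, -0.003], -1],
  [[0, 0, 0], [0, 0, -0.003], 0.6],
  [[0, 0, 0], [0, 0, -0.003], 0.8],
  [[0, 0, 0], [0, 0, -0.003], 1],
  [[0, 0, 0], [0, 0, -0.003], 1],
  [[0, 0, 0], [0, 0, -0.04], 1],
  [[0, 0, 0], [0, 0, -0.1], 1],
  [[0, 0, 0], [0.05, 0, -0.12], 1],
  [[0, 0, 0], [0.11, -0.02, -0.12], 1],
  [[0, 0, 0], [0.17, -0.06, -0.12], 1],
  [[0, 0, 0], [0.21, -0.12, -0.12], 1],
  [[0, 0, 0], [0.21, -0.155, -0.12], 1],
  [[0, 0, 0], [0.21, -0.155, -0.12], 1],
  [[0, 0, 0], [0.21, -0.155, -0.12], 1],
])

```text
clock: 31.5
position: [508.6, 148.1, 115.0]
eef_rot: [[0.318, 0.948, 0.002], [0.948, -0.318, 0.0], [0.001, 0.002, -1.0]]
wrist_force: [0.3, -0.6, 0.5]
width: 85.3
grasp_force: 0.0
```

Run:
```python
from h import *
say(); stack(58)
for c_ in('scene',):
    p,d=shot(c_); P=cloud(c_,d)
    for n,c in dict(g=(505.8,149)).items():
        q=rim(P,c,28,75,5); C,s,a=rect(q[:,:2]); print(c_,n,len(q),C.round(1),np.round(s,1),round(a,1))
print(tip())
plan(down(154.8),(506.7,148.2,120)); plan(down(154.8),(506.7,148.2,9))
```

```text
31.5 [508.6 148.1 115. ] 85.3 0.0 [ 0.3 -0.6  0.5]
scene 169 [587.4 -99.2] dock -1.0 -1.8 [122.6  62.4] 71.2 z [53.4 57.  59.7]
   tail 56 56.7
   nose 36 56.2
   side -40 57.3
   side 24 57.4
top 187 [585.8 -98.7] dock -2.6 -1.8 [120.2  63.3] 71.5 z [54.1 56.9 59.6]
   tail 47 56.9
   nose 33 57.7
   side -40 56.4
   side 24 56.5
scene g 192 [505.6 149.2] [122.4  62.8] 64.6
[509.03390776 147.1472561  153.84423998]
turn [0.0, 0.1, -173.4] shift [0.0002, -0.0027, 0.0338]
turn [0.0, 0.1, -173.4] shift [0.0002, -0.0028, 0.1448]
```

step_arm([
  [[0, 0, -10], [0, -0.003, 0.03], 1],
  [[0, 0, -20], [0, -0.003, 0.03], 1],
  [[0, 0, -30], [0, -0.003, 0.03], 1],
  [[0, 0, -40], [0, -0.003, 0.03], 1],
  [[0, 0, -50], [0, -0.003, 0.03], 1],
  [[0, 0, -60], [0, -0.003, 0.03], 1],
  [[0, 0, -70], [0, -0.003, 0.03], 1],
  [[0, 0, -80], [0, -0.003, 0.03], 1],
  [[0, 0, -90], [0, -0.003, 0.03], 1],
  [[0, 0, -100], [0, -0.003, 0.03], 1],
  [[0, 0, -110], [0, -0.003, 0.03], 1],
  [[0, 0, -120], [0, -0.003, 0.03], 1],
  [[0, 0, -130], [0, -0.003, 0.03], 1],
  [[0, 0, -140], [0, -0.003, 0.03], 1],
  [[0, 0, -150], [0, -0.003, 0.03], 1],
  [[0, 0, -160], [0, -0.003, 0.04], 1],
  [[0, 0, -170], [0, -0.003, 0.06], 1],
  [[0, 0, -173.4], [0, -0.003, 0.07], 1],
  [[0, 0, -173.4], [0, -0.003, 0.07], 1],
  [[0, 0, -173.4], [0, -0.003, 0.07], 1],
])

```text
clock: 34.15
position: [505.4, 149.4, 45.0]
eef_rot: [[-0.427, -0.904, 0.001], [-0.904, 0.427, 0.001], [-0.001, -0.001, -1.0]]
wrist_force: [-0.3, 0.7, -0.6]
width: 85.2
grasp_force: 0.0
```

Run:
```python
from h import *
say(); print(tip(), monitor.sense()['joints'].round(0))
plan(down(154.8),(506.7,148.2,9))
```

```text
34.15 [505.4 149.4  45. ] 85.2 0.0 [-0.3  0.7 -0.6]
[505.38392387 149.36305543  84.04989419] [ -7.  40. -19. 113.  25.  31. 111.]
turn [-0.0, 0.1, -0.0] shift [0.0006, -0.0016, 0.0751]
```

step_arm([
  [[0, 0, 0], [0.0005, -0.0015, 0.03], 1],
  [[0, 0, 0], [0.0005, -0.0015, 0.06], 1],
  [[0, 0, 0], [0.0005, -0.0015, 0.075], 1],
  [[0, 0, 0], [0.0005, -0.0015, 0.075], 1],
  [[0, 0, 0], [0.0005, -0.0015, 0.075], 1],
  [[0, 0, 0], [0.0005, -0.0015, 0.075], -1],
  [[0, 0, 0], [0.0005, -0.0015, 0.075], -1],
  [[0, 0, 0], [0.0005, -0.0015, 0.075], -1],
  [[0, 0, 0], [0.0005, -0.0015, 0.075], -1],
  [[0, 0, 0], [0.0005, -0.0015, 0.075], -1],
  [[0, 0, 0], [0.0005, -0.0015, 0.075], -1],
  [[0, 0, 0], [0.0005, -0.0015, 0.04], -1],
  [[0, 0, 0], [0.0005, -0.0015, -0.01], -1],
  [[0, 0, 0], [0.0005, -0.0015, -0.06], -1],
  [[0, 0, 0], [0.0005, -0.0015, -0.06], -1],
  [[0, 0, 0], [0.0005, -0.0015, -0.06], -1],
])

```text
clock: 36.15
position: [505.4, 147.6, 104.3]
eef_rot: [[-0.425, -0.905, -0.0], [-0.905, 0.425, -0.0], [0.0, 0.0, -1.0]]
wrist_force: [-0.5, -0.1, -1.4]
width: 60.1
grasp_force: 66.7
```

Run:
```python
from h import *
say();print(tip())
for z in (145,100): plan(down(-18.5),(588,-99.2,z))
```

```text
36.15 [505.4 147.6 104.3] 60.1 66.72956943511963 [-0.5 -0.1 -1.4]
[505.4619839  147.65273922 143.33656257]
turn [-0.0, -0.0, 173.4] shift [0.1884, -0.1796, -0.0016]
turn [-0.0, -0.0, 173.4] shift [0.1884, -0.1796, 0.0434]
```

step_arm([
  [[0, 0, 9], [0.01, -0.01, 0], -1],
  [[0, 0, 19], [0.03, -0.03, 0], -1],
  [[0, 0, 29], [0.05, -0.05, 0], -1],
  [[0, 0, 39], [0.07, -0.07, 0], -1],
  [[0, 0, 49], [0.09, -0.09, 0], -1],
  [[0, 0, 59], [0.11, -0.11, 0], -1],
  [[0, 0, 69], [0.13, -0.13, 0], -1],
  [[0, 0, 79], [0.15, -0.15, 0], -1],
  [[0, 0, 89], [0.17, -0.17, 0], -1],
  [[0, 0, 99], [0.188, -0.18, 0], -1],
  [[0, 0, 109], [0.188, -0.18, 0], -1],
  [[0, 0, 119], [0.188, -0.18, 0], -1],
  [[0, 0, 129], [0.188, -0.18, 0], -1],
  [[0, 0, 139], [0.188, -0.18, 0], -1],
  [[0, 0, 149], [0.188, -0.18, 0], -1],
  [[0, 0, 159], [0.188, -0.18, 0], -1],
  [[0, 0, 169], [0.188, -0.18, 0.02], -1],
  [[0, 0, 173.4], [0.188, -0.18, 0.043], -1],
  [[0, 0, 173.4], [0.188, -0.18, 0.043], -1],
  [[0, 0, 173.4], [0.188, -0.18, 0.043], -1],
])

```text
clock: 38.65
position: [588.8, -98.5, 61.2]
eef_rot: [[0.316, 0.949, -0.001], [0.949, -0.316, -0.0], [-0.0, -0.001, -1.0]]
wrist_force: [-0.4, 0.0, -1.5]
width: 60.2
grasp_force: 66.5
```

Run:
```python
from h import *
say(); held('green',118)
```

```text
38.65 [588.8 -98.5  61.2] 60.2 66.5243911743164 [-0.4  0.  -1.5]
tip [588.9 -98.5 100.2]
scene 53 [591.  -89.2] [103.9  58.6] 70.1 dockframe rel tip x[-30.7 28.2] y[-37.1 61.4] ztop 120.8
top 41 [ 569.4 -150.9] [59.9 13.7] -28.0 dockframe rel tip x[-30.9 28.1] y[-59.2 -46.3] ztop 121.0
```

step_arm([
  [[0, 0, 0], [-0.0013, -0.0002, 0.02], -1],
  [[0, 0, 0], [-0.0013, -0.0002, 0.032], -1],
  [[0, 0, 0], [-0.0013, -0.0002, 0.037], -1],
  [[0, 0, 0], [-0.0013, -0.0002, 0.04], -1],
  [[0, 0, 0], [-0.0013, -0.0002, 0.042], -1],
  [[0, 0, 0], [-0.0013, -0.0002, 0.044], -1],
  [[0, 0, 0], [-0.0013, -0.0002, 0.044], -1],
])

```text
clock: 39.62
position: [588.6, -99.4, 17.6]
eef_rot: [[0.318, 0.948, 0.0], [0.948, -0.318, 0.001], [0.001, 0.0, -1.0]]
wrist_force: [-0.1, 0.2, -0.2]
width: 60.4
grasp_force: 66.7
```

step_arm([
  [[0, 0, 0], [0, 0, 0.001], -1],
  [[0, 0, 0], [0, 0, 0.001], 0.6],
  [[0, 0, 0], [0, 0, 0.001], 0.8],
  [[0, 0, 0], [0, 0, 0], 1],
  [[0, 0, 0], [0, 0, 0], 1],
  [[0, 0, 0], [0, 0, -0.04], 1],
  [[0, 0, 0], [0, 0, -0.1], 1],
  [[0, 0, 0], [0.0, 0, -0.16], 1],
  [[0, 0, 0], [-0.06, -0.02, -0.2], 1],
  [[0, 0, 0], [-0.12, -0.04, -0.2], 1],
  [[0, 0, 0], [-0.18, -0.06, -0.2], 1],
  [[0, 0, 0], [-0.25, -0.09, -0.2], 1],
  [[0, 0, 0], [-0.3, -0.1, -0.2], 1],
  [[0, 0, 0], [-0.3, -0.1, -0.2], 1],
  [[0, 0, 0], [-0.3, -0.1, -0.2], 1],
  [[0, 0, 0], [-0.3, -0.1, -0.2], 1],
])

```text
clock: 41.62
position: [399.9, -350.3, 217.1]
eef_rot: [[0.315, 0.949, 0.001], [0.949, -0.315, 0.002], [0.002, -0.0, -1.0]]
wrist_force: [-0.1, 0.6, 0.5]
width: 85.4
grasp_force: 0.0
```

Run:
```python
from h import *
say(); stack(74)
t=tip(); print(t)
for c_ in('top','scene'):
    p,d=shot(c_,c_+'6.png'); P=cloud(c_,d)
    k=P[(mask(p,'blue')>0)&(abs(P[...,2]-94)<4)&(np.hypot(P[...,0]-402,P[...,1]+371)<160)]; print('hood',len(k),[np.round(x,1) for x in rect(k[:,:2])],np.median(k[:,2]))
    h=cv2.cvtColor(p,cv2.COLOR_RGB2HSV); k=P[(h[...,2]<70)&(abs(P[...,2]-126)<6)&(np.hypot(P[...,0]-402,P[...,1]+371)<100)]; print('bar',len(k),[np.round(x,1) for x in rect(k[:,:2])])
```

```text
41.625 [ 399.9 -350.3  217.1] 85.4 0.0 [-0.1  0.6  0.5]
scene 184 [588.2 -97.2] dock -0.8 0.4 [124.7  63. ] 71.9 z [69.5 73.1 75.4]
   tail 59 72.8
   nose 47 73.0
   side -40 73.3
   side 24 73.3
top 196 [586.6 -97.7] dock -2.2 -0.6 [120.1  63.3] 71.0 z [69.7 73.3 76.1]
   tail 48 73.6
   nose 34 73.2
   side -40 73.3
   side 24 73.0
[ 399.85783573 -350.42817926  256.13449045]
hood 2422 [array([ 400.7, -369.7]), array([155.1, 124.2]), np.float64(71.2)] 93.5797334412263
bar 182 [array([ 401.5, -371. ]), array([63.8, 16.4]), np.float64(69.8)]
hood 957 [array([ 402.2, -369.9]), array([161.7, 123.7]), np.float64(71.4)] 94.01694907621602
bar 70 [array([ 402.9, -368.7]), array([64.2, 15.3]), np.float64(71.2)]
```

View pics/scene6.png

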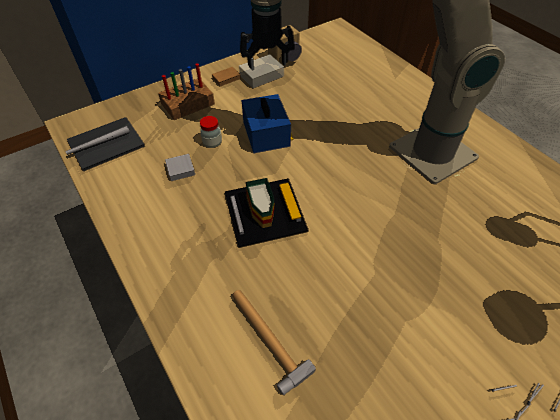

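The three trays are stacked at (262,200) on the dock and the hood stands at (267,125). Now regrasp the hood.

Run:
```python
from h import *
plan(down(-18.5),(402.3,-370.5,97))
```

```text
turn [-0.0, -0.1, 0.1] shift [-0.0179, 0.0089, 0.1592]
```

step_arm([
  [[0, 0, 0], [-0.018, 0.009, 0.02], 1],
  [[0, 0, 0], [-0.018, 0.009, 0.06], 1],
  [[0, 0, 0], [-0.018, 0.009, 0.11], 1],
  [[0, 0, 0], [-0.018, 0.009, 0.145], 1],
  [[0, 0, 0], [-0.018, 0.009, 0.159], 1],
  [[0, 0, 0], [-0.018, 0.009, 0.159], 1],
  [[0, 0, 0], [-0.018, 0.009, 0.159], -1],
  [[0, 0, 0], [-0.018, 0.009, 0.159], -1],
  [[0, 0, 0], [-0.018, 0.009, 0.159], -1],
  [[0, 0, 0], [-0.018, 0.009, 0.159], -1],
  [[0, 0, 0], [-0.018, 0.009, 0.159], -1],
  [[0, 0, 0], [-0.018, 0.009, 0.159], -1],
  [[0, 0, 0], [-0.018, 0.009, 0.159], -1],
  [[0, 0, 0], [-0.018, 0.009, 0.159], -1],
])

```text
clock: 43.58
position: [401.7, -372.3, 58.9]
eef_rot: [[0.318, 0.948, 0.001], [0.948, -0.318, 0.0], [0.0, 0.001, -1.0]]
wrist_force: [-0.5, 0.6, 5.8]
width: 15.1
grasp_force: 59.8
```

Run:
```python
from h import *
say(); print(tip()); s=monitor.sense(); R0,p0=s['eef_rot'],tip()
g=(0,0,p0[2])
D=(588.2,-98.4); print(g)
plan(down(-18.5),(402,-370.5,300))
plan(*tilted(D,-18.5,0,g,0,(-40,190)),R0,p0)
plan(*tilted(D,-18.5,0,g,.25,(-44,130)),R0,p0)
```

```text
43.575 [ 401.7 -372.3   58.9] 15.1 59.808170199394226 [-0.5  0.6  5.8]
[ 401.63906285 -372.31215511   97.88959974]
(0, 0, np.float64(97.88959974153923))
turn [0.1, -0.0, -0.0] shift [0.0019, -0.0001, -0.2021]
turn [0.1, -0.0, -0.0] shift [0.3191, 0.1121, -0.1898]
turn [-14.3, -0.0, -0.0] shift [0.319, 0.0915, -0.1433]
```

step_arm([
  [[0, 0, 0], [0, 0, -0.02], -1],
  [[0, 0, 0], [0, 0, -0.07], -1],
  [[0, 0, 0], [0, 0, -0.12], -1],
  [[0, 0, 0], [0, 0, -0.17], -1],
  [[0, 0, 0], [0.03, 0.01, -0.19], -1],
  [[0, 0, 0], [0.08, 0.03, -0.19], -1],
  [[0, 0, 0], [0.13, 0.045, -0.19], -1],
  [[0, 0, 0], [0.18, 0.063, -0.19], -1],
  [[0, 0, 0], [0.23, 0.08, -0.19], -1],
  [[0, 0, 0], [0.28, 0.1, -0.19], -1],
  [[0, 0, 0], [0.31, 0.112, -0.19], -1],
  [[0, 0, 0], [0.317, 0.112, -0.19], -1],
  [[-5, 0, 0], [0.317, 0.105, -0.175], -1],
  [[-10, 0, 0], [0.317, 0.098, -0.16], -1],
  [[-14.3, 0, 0], [0.317, 0.0915, -0.145], -1],
  [[-14.3, 0, 0], [0.317, 0.0915, -0.145], -1],
  [[-14.3, 0, 0], [0.317, 0.0915, -0.145], -1],
])

```text
clock: 45.7
position: [590.0, -101.6, 204.5]
eef_rot: [[0.318, 0.918, 0.235], [0.948, -0.308, -0.079], [0.0, 0.248, -0.969]]
wrist_force: [0.9, -0.2, -2.6]
width: 15.1
grasp_force: 60.1
```

Run:
```python
from h import *
say(); s=monitor.sense(); R0,p0=s['eef_rot'],tip(); print(p0)
p,d=shot('scene','s7.png'); P=cloud('scene',d); ax=np.radians(-18.5); ex=np.array([np.cos(ax),np.sin(ax)]); ey=np.array([-ex[1],ex[0]])
m=(mask(p,'blue')>0)&(np.hypot(P[...,0]-588,P[...,1]+98)<160); q=P[m]; X=(q[:,:2]-[588.2,-98.4])@ex; Y=(q[:,:2]-[588.2,-98.4])@ey; Z=q[:,2]
print('x',np.percentile(X,[1,99]),'y',np.percentile(Y,[1,99]),'z',np.percentile(Z,[1,99]))
top=abs(Y)<60; k=top; A=np.c_[X[k],Y[k],np.ones(k.sum())]; sel=np.ones(k.sum(),bool)
for _ in range(8): c=np.linalg.lstsq(A[sel],Z[k][sel],rcond=None)[0]; sel=abs(A@c-Z[k])<4
print('top plane slope x,y',c,sel.sum())
g=(0,-1.8,97.9); D=(588.2,-98.4)
for t,e in [(.25,(-44,130)),(.25,(-44,60)),(.25,(-45,24)),(.25,(-45,18.5)),(.25,(-53,18)),(.25,(-61,17.5))]: plan(*tilted(D,-18.5,0,g,t,e),R0,p0)
```

```text
45.7 [ 590.  -101.6  204.5] 15.1 60.06878614425659 [ 0.9 -0.2 -2.6]
[580.82778924 -98.57059628 242.30227474]
x [-63.56714098  65.55061764] y [-73.40361906  77.97336618] z [145.5913265  254.76697272]
top plane slope x,y [ 2.56131839e-01 -4.84016740e-05  2.40237346e+02] 1240
turn [0.1, -0.0, -0.1] shift [0.0007, -0.0017, 0.0017]
turn [0.1, -0.0, -0.1] shift [0.0007, -0.0191, 0.0695]
turn [0.1, -0.0, -0.1] shift [0.0007, -0.029, 0.1042]
turn [0.1, -0.0, -0.1] shift [0.0007, -0.0304, 0.1095]
turn [0.1, -0.0, -0.1] shift [0.0006, -0.0383, 0.108]
turn [0.1, -0.0, -0.1] shift [0.0006, -0.0461, 0.1065]
```

View pics/s7.png

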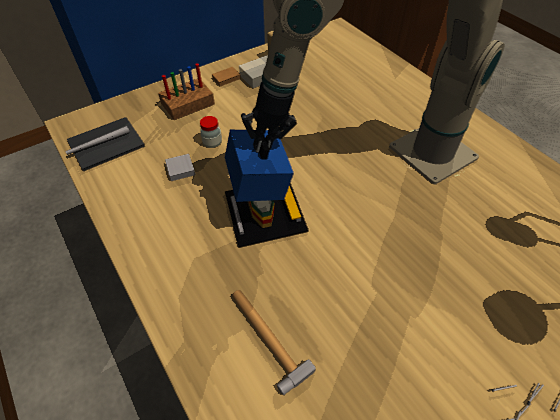

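The hood is tilted 0.25 rad over the stack (258,165), with the ledge at (292,203) clear. Lower and hook.

step_arm([
  [[0, 0, 0], [0.0005, -0.006, 0.02], -1],
  [[0, 0, 0], [0.0005, -0.011, 0.04], -1],
  [[0, 0, 0], [0.0005, -0.017, 0.06], -1],
  [[0, 0, 0], [0.0005, -0.0205, 0.075], -1],
  [[0, 0, 0], [0.0005, -0.0245, 0.09], -1],
  [[0, 0, 0], [0.0005, -0.0275, 0.1], -1],
  [[0, 0, 0], [0.0005, -0.029, 0.104], -1],
  [[0, 0, 0], [0.0005, -0.0295, 0.107], -1],
  [[0, 0, 0], [0.0005, -0.03, 0.1085], -1],
  [[0, 0, 0], [0.0005, -0.03, 0.1085], -1],
])

```text
clock: 47.0
position: [586.9, -99.4, 91.3]
eef_rot: [[0.318, 0.919, 0.235], [0.948, -0.308, -0.078], [0.001, 0.247, -0.969]]
wrist_force: [-0.6, 0.3, -2.7]
width: 15.0
grasp_force: 60.0
```

```bash
cat >> h.py <<'E'
def hoodstate(f=None):
    p,d=shot('scene',f); P=cloud('scene',d); ax=np.radians(-18.5); ex=np.array([np.cos(ax),np.sin(ax)]); ey=np.array([-ex[1],ex[0]]); D=np.array([588.2,-98.4])
    m=(mask(p,'blue')>0)&(np.hypot(P[...,0]-588,P[...,1]+98)<170); q=P[m]; X=(q[:,:2]-D)@ex; Y=(q[:,:2]-D)@ey; Z=q[:,2]
    k=abs(Y)<60; A=np.c_[X[k],Y[k],np.ones(k.sum())]; sel=Z[k]>90
    for _ in range(8): c=np.linalg.lstsq(A[sel],Z[k][sel],rcond=None)[0]; sel=abs(A@c-Z[k])<4
    print('x',np.percentile(X,[1,99]).round(1),'y',np.percentile(Y,[1,99]).round(1),'top plane',c.round(3)); return p
E
python3 - <<'E'
from h import *
say(); s=monitor.sense(); R0,p0=s['eef_rot'],tip(); hoodstate()
g=(0,-1.8,97.9); D=(588.2,-98.4)
for t,e in [(.25,(-45,18.5)),(.25,(-53,18)),(.25,(-61,17.5)),(.25,(-63,17.5)),(.12,(-62,14)),(0,(-62,10))]: plan(*tilted(D,-18.5,0,g,t,e),R0,p0)
E
```

```text
47.0 [586.9 -99.4  91.3] 15.0 59.97809708118439 [-0.6  0.3 -2.7]
x [-67.1  61.2] y [-72.2  79.3] top plane [ 2.54000e-01 -1.00000e-03  1.28041e+02]
turn [-0.0, -0.0, -0.0] shift [-0.0005, 0.0013, 0.0007]
turn [-0.0, -0.0, -0.0] shift [-0.0005, -0.0066, -0.0008]
turn [-0.0, -0.0, -0.0] shift [-0.0005, -0.0144, -0.0023]
turn [-0.0, -0.0, -0.0] shift [-0.0005, -0.0164, -0.0028]
turn [7.4, -0.0, -0.0] shift [-0.0005, -0.0092, 0.0094]
turn [14.3, -0.0, -0.0] shift [-0.0005, -0.0046, 0.0219]
```

step_arm([
  [[0, 0, 0], [-0.0005, -0.003, 0.0], -1],
  [[0, 0, 0], [-0.0005, -0.0065, -0.0005], -1],
  [[0, 0, 0], [-0.0005, -0.01, -0.001], -1],
  [[0, 0, 0], [-0.0005, -0.0144, -0.002], -1],
  [[0, 0, 0], [-0.0005, -0.0155, -0.0022], -1],
  [[0, 0, 0], [-0.0005, -0.0155, -0.0022], -1],
])

```text
clock: 47.8
position: [571.9, -94.9, 89.4]
eef_rot: [[0.318, 0.919, 0.235], [0.948, -0.308, -0.078], [0.001, 0.247, -0.969]]
wrist_force: [0.5, 0.6, -2.8]
width: 15.0
grasp_force: 60.1
```

Run:
```python
from h import *
say(); s=monitor.sense(); R0,p0=s['eef_rot'],tip(); hoodstate('s8.png')
g=(0,-1.8,97.9); D=(588.2,-98.4)
for t,e in [(.25,(-62,17.5)),(.18,(-62,16)),(.1,(-62,13)),(.05,(-62,11.5)),(0,(-62,10))]: plan(*tilted(D,-18.5,0,g,t,e),R0,p0)
```

```text
47.8 [571.9 -94.9  89.4] 15.0 60.069215297698975 [ 0.5  0.6 -2.8]
x [-82.5  45.7] y [-74.9  78.8] top plane [2.56000e-01 2.00000e-03 1.30025e+02]
turn [-0.0, -0.0, -0.0] shift [0.0, 0.0003, -0.0005]
turn [4.0, -0.0, -0.0] shift [0.0, 0.0039, 0.0054]
turn [8.6, -0.0, -0.0] shift [0.0, 0.0073, 0.0138]
turn [11.4, -0.0, -0.0] shift [0.0, 0.0092, 0.0188]
turn [14.3, -0.0, -0.0] shift [0.0, 0.0111, 0.0239]
```

step_arm([
  [[2, 0, 0], [0, 0.002, 0.0025], -1],
  [[4, 0, 0], [0, 0.0039, 0.0054], -1],
  [[6.3, 0, 0], [0, 0.0056, 0.0096], -1],
  [[8.6, 0, 0], [0, 0.0073, 0.0138], -1],
  [[11.4, 0, 0], [0, 0.0092, 0.0188], -1],
  [[13, 0, 0], [0, 0.0102, 0.0215], -1],
  [[14.3, 0, 0], [0, 0.0111, 0.0235], -1],
  [[14.3, 0, 0], [0, 0.0111, 0.0235], -1],
  [[14.3, 0, 0], [0, 0.0111, 0.0235], -1],
])

```text
clock: 48.98
position: [587.3, -100.1, 69.2]
eef_rot: [[0.318, 0.948, 0.0], [0.948, -0.318, 0.0], [0.001, 0.0, -1.0]]
wrist_force: [0.2, 0.6, -3.3]
width: 14.9
grasp_force: 60.0
```

Run:
```python
from h import *
say(); print(tip()); hoodstate('s9.png')
```

```text
48.975 [ 587.3 -100.1   69.2] 14.9 60.022605657577515 [ 0.2  0.6 -3.3]
[ 587.29615869 -100.12925013  108.21928652]
x [-60.3  60.5] y [-69.9  78.7] top plane [0.00000e+00 3.00000e-03 1.04166e+02]
```

Level and nearly down with no contact force; lower 1.5 mm, release and retreat.

step_arm([
  [[0, 0, 0], [0, 0, 0.001], -1],
  [[0, 0, 0], [0, 0, 0.0015], -1],
  [[0, 0, 0], [0, 0, 0.0015], -1],
  [[0, 0, 0], [0, 0, 0.0005], 0.3],
  [[0, 0, 0], [0, 0, 0], 1],
  [[0, 0, 0], [0, 0, 0], 1],
  [[0, 0, 0], [0, 0, 0], 1],
  [[0, 0, 0], [0, 0, -0.04], 1],
  [[0, 0, 0], [0, 0, -0.1], 1],
  [[0, 0, 0], [0, 0, -0.15], 1],
  [[0, 0, 0], [-0.06, 0, -0.15], 1],
  [[0, 0, 0], [-0.12, 0, -0.15], 1],
  [[0, 0, 0], [-0.18, 0, -0.15], 1],
  [[0, 0, 0], [-0.25, 0, -0.15], 1],
  [[0, 0, 0], [-0.25, 0, -0.15], 1],
  [[0, 0, 0], [-0.25, 0, -0.15], 1],
])

```text
clock: 51.02
position: [507.8, -337.4, 218.9]
eef_rot: [[0.319, 0.948, 0.0], [0.948, -0.319, 0.001], [0.001, -0.0, -1.0]]
wrist_force: [0.5, 0.4, -0.5]
width: 85.3
grasp_force: 0.0
```

Run:
```python
from h import *
say(); hoodstate('s10.png')
for c in('scene','top'):
    p,d=shot(c,'f_'+c+'.png'); P=cloud(c,d); k=P[(mask(p,'blue')>0)&(abs(P[...,2]-104)<4)&(np.hypot(P[...,0]-588,P[...,1]+98)<120)]; C,s,a=rect(k[:,:2])
    print(c,C.round(1),np.round(s,1),a,np.median(k[:,2]))
```

```text
51.025 [ 507.8 -337.4  218.9] 85.3 0.0 [ 0.5  0.4 -0.5]
x [-60.2  60.7] y [-76.5  78.6] top plane [2.00000e-03 2.00000e-03 1.04045e+02]
scene [587.6 -98.2] [159.3 123.7] 71.59095001220703 104.05562196578725
top [585.2 -98.6] [156.5 125.2] 71.51876068115234 103.54773022032863
```

View pics/f_top.png

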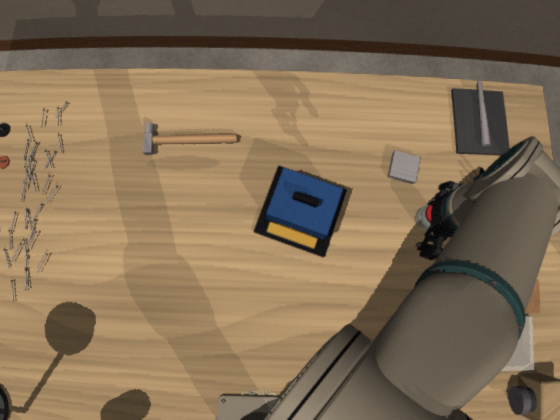

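The hood sits flat on the dock (305,203) with its lip side under the ledge (291,235), its top at 104 mm and the arm clear.

```bash
python3 -c "
from h import *
print(workorder.close_job())"
```

```text
the job is handed in; nothing more can be done
None
```

The three trays that were out (red, yellow, green) are nested on the dock, the hood is hooked under the ledge and flat over them, and the job is handed in; no verdict came back.

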